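Erect the folding sample crate on the cupping counter

TASK

Set up the folding plywood sample crate: swing its three folded-out walls up until each stands square against its stop, and, only once a wall is standing, press it down firmly until it bottoms in its slot and its top is level with the fixed wall that already stands. Don't shove a board in toward its hinge while it is still down, don't force the thin boards, and leave the bowl, pitcher and glass where they are.

Things in the scene. Friction and masses are not known exactly. Their poses are not given: they have to be found in the camera images.
- crate: Fixed plywood folding crate on a dark plinth (80 x 115 x 48 mm high); origin under its centre, on the counter; x points from the fixed wall, on the robot's side, to the far wall, y to the left wall. Floor 112 x 152 mm, top 61 mm above the counter. The fixed wall (150 mm long, 5 mm thick, at x = -60 mm) stands locked, its top 123 mm above the counter, as all walls should end.
- left_wall (a joint): hinge of the crate's left (+y) wall, a plywood board 112 mm long, 66 mm high, 5 mm thick that lies folded out and roughly level, with free space under it: 0 = flat and pointing straight out, 1.571 = upright, against its stop; the hinge is stiff (about 0.33 N m) and stays where it is left
- left_board (a joint): how far (m) the left (+y) wall's board is pushed along itself toward its hinge: 0 = drawn out, 0.008 = bottomed and locked in the floor's edge; it slides stiffly (about 6 N), and when locked its gap above the floor's edge is closed and its top edge is level with the fixed wall's
- left_hinge (a point): middle of the left (+y) wall's hinge line, at crate y = +80 mm, 55 mm above the counter; the board's middle plane passes through it; axes as the crate's
- left_edge (a point): middle of the left (+y) board's free edge, 76 mm from the hinge line when drawn out, 68 mm when locked; its -x axis points from the hinge to the free edge, its z axis is the board's normal (up when flat, toward the crate's inside when upright)
- far_wall (a joint): hinge of the crate's far (+x) wall, a plywood board 146 mm long, 66 mm high, 5 mm thick that lies folded out and roughly level, with free space under it: 0 = flat and pointing straight out, 1.571 = upright, against its stop; the hinge is stiff (about 0.33 N m) and stays where it is left
- far_board (a joint): how far (m) the far (+x) wall's board is pushed along itself toward its hinge: 0 = drawn out, 0.008 = bottomed and locked in the floor's edge; it slides stiffly (about 6 N), and when locked its gap above the floor's edge is closed and its top edge is level with the fixed wall's
- far_hinge (a point): middle of the far (+x) wall's hinge line, at crate x = +60 mm, 55 mm above the counter; the board's middle plane passes through it; axes as the crate's
- far_edge (a point): middle of the far (+x) board's free edge, 76 mm from the hinge line when drawn out, 68 mm when locked; its -x axis points from the hinge to the free edge, its z axis is the board's normal (up when flat, toward the crate's inside when upright)
- right_wall (a joint): hinge of the crate's right (-y) wall, a plywood board 112 mm long, 66 mm high, 5 mm thick that lies folded out and roughly level, with free space under it: 0 = flat and pointing straight out, 1.571 = upright, against its stop; the hinge is stiff (about 0.33 N m) and stays where it is left
- right_board (a joint): how far (m) the right (-y) wall's board is pushed along itself toward its hinge: 0 = drawn out, 0.008 = bottomed and locked in the floor's edge; it slides stiffly (about 6 N), and when locked its gap above the floor's edge is closed and its top edge is level with the fixed wall's
- right_hinge (a point): middle of the right (-y) wall's hinge line, at crate y = -80 mm, 55 mm above the counter; the board's middle plane passes through it; axes as the crate's
- right_edge (a point): middle of the right (-y) board's free edge, 76 mm from the hinge line when drawn out, 68 mm when locked; its -x axis points from the hinge to the free edge, its z axis is the board's normal (up when flat, toward the crate's inside when upright)
- bowl: bystander: white cupping bowl, 90 mm wide, 60 mm high; origin under its centre
- pitcher: bystander: steel milk pitcher, 76 mm wide, 100 mm high, handle to its +y; origin under its centre
- glass: bystander: drinking glass, 72 mm wide, 70 mm high; origin under its centre

How it is judged:
By the outcome, as a careful person would: the job done as asked, in the order asked, and still so for the second after the job is handed in, with the robot touching nothing.
It also fails if it takes over 72 s, if anything falls off the work surface, if the arm or the gripper's body presses on something with over 40 N, if the wrist force passes 120 N, or if a joint passes its speed limit or range.

ROBOT

A 6-joint arm with a two-finger parallel gripper is mounted at the origin on the work surface. World frame = base frame: x ahead of the robot, y to its left, z up, the work surface at z = 0. Lengths are in m, angles in rad, forces in N, time in s.
With the tool pointing down it reaches from about 0.375 to 0.9 m from the base axis. Payload 3.1 kg.
Tool frame: the origin (TCP) lies midway between the tips of the shut fingers; the grasp point (between the pads) lies 19 mm behind it (manip.pinch_z is the distance from the TCP to the grasp point, in m); z points along the fingers, y is the line along which they close (so a half turn about z gives the same grasp; the last joint's range is limited). The gripper opens to 85 mm and grips with 20 to 120 N. Pads are 22 mm wide; open, the fingers measure 114 mm over their backs; the gripper's body (76 mm by 85 mm) begins 54 mm behind the grasp point. The pads swing forward as they close: fully open they stand 13 mm farther back than shut.
Start: joints at [1.095, 0.527, 1.433, -0, 1.181, -0.178], TCP at [0.183, 0.598, 0.231] pointing down, gripper open.
Joint ranges: [-3.08, 3.08], [-0.75, 2.2], [0.22, 2.44], [-1.43, 4.57], [0, 2.65], [-2.85, 2.85]. Speed limits (rad/s): [2.79, 2.79, 3.14, 3.14, 3.14, 3.14].

INTERFACE

Orientations are given as a unit quaternion [x, y, z, w].
In Python, from station import manip, viewer, ticket gives the robot as it stands.
- The arm moves only by the shell command python3 -m creep 'ROWS' [FORCE]. ROWS is JSON, a list of rows, each an object with "slide": the shift along the tool's x, y, z in cm, a list of three; "angular": the turn, a rotation vector about the tool's x, y, z in rad, a list of three; "claw": the opening, from -1 (shut) to 1 (fully open). A call has 1 to 10 rows; each row shifts and turns the commanded pose from where the row before left it, along the tool's axes as they then stand; what a row does not reach is not made up. A row lasts 1/12 s, in which the tool goes at most 41.7 mm and 7.16 degrees, less where a joint would pass 70% of its speed; a pose out of reach is approached as far as the arm can. A call with a gripper value outside its range is refused whole. The fingers move at their own pace and stop on an object; FORCE is the grip in N (left out, the last holds). Time passes only in rows, so rows that do not move let the fingers close. It gives the time, the measured TCP pose, the force, the opening and the grip force at its end, in the units of the state.
- manip.sense(): the state, without advancing time (a new reading comes with each control period).
- viewer.snapshot(name): name is "scene" or "top"; returns the picture (400x640x3 uint8, blue, green, red); there is no depth.
- viewer.calibration(name): a dict with "fov_y" (degrees; the focal length in pixels is half the picture's height over the tangent of half this angle, whatever the lens; pixels are square), "cx", "cy" (the principal point, pixels), "k1" (the pictures are not rectified: a ray, as slopes to the right and down, at radius r is drawn at 1 + k1 r^2 times it, then the intrinsics apply), "T" (4x4, takes a point from camera to world coordinates). Camera axes: x right, y up, looking along -z (the intrinsics and any distortion apply to the point x, -y, -z); pixel columns grow to the right and rows downward; lengths in m; the calibration is good to about 2 mm. A picture is of the moment at which its call begins. calibration takes no time and is no camera call.
- ticket.sign_off(): hands the job in; it is judged then, once.
The state is a dict: "t": time; "q": joint angles; "qd": joint speeds; "tau": joint torques, N m; "tcp_pos": TCP position; "tool_rot": TCP orientation; "force": force on the tool from outside, world axes, zero at the start; "ft_torque": the same for the moment, N m; "finger_gap": opening from 0.0 (shut) to 1.0 (fully open); "gripper_force": force on a finger pad.
Only numpy, scipy, OpenCV 4.12 (cv2) and the standard library are available. Lean on these libraries where they do the work, as an engineer would, in place of code of your own. Each camera call takes 0.05 s, during which the arm holds its last target. There are 200 camera calls.

## Working session

There is one attempt and no reset: what is moved stays moved. The work goes in short steps, Python scripts to look and compute and a shell command to move; the robot and the scene stay as the last step left them, time stands still between calls to the robot, and variables do not carry over. Pictures are saved under pics/ and viewed, at most 10 in all, crops included, and the job is handed in when it is done.

```bash
mkdir -p pics; ls; python3 - <<'E'
from station import manip, viewer
import cv2
for n in("scene","top"):
    cv2.imwrite(f"pics/{n}0.png",viewer.snapshot(n)); print(n,viewer.calibration(n))
print(manip.sense())
E
```

```text
pics
scene {'fov_y': 51.45592790875236, 'cx': 311.5074944729684, 'cy': 204.8493507735272, 'k1': -0.05109392597224237, 'T': array([[ 0.88028983, -0.36378387,  0.30455066,  0.98136281],
       [ 0.47435467,  0.68677256, -0.55075503, -0.64456372],
       [-0.00880124,  0.62928908,  0.77712148,  1.05800289],
       [ 0.        ,  0.        ,  0.        ,  1.        ]])}
top {'fov_y': 45.48942918432898, 'cx': 317.7878222173116, 'cy': 200.8581685815102, 'k1': 0.005329623399980453, 'T': array([[ 0.01663237,  0.98882596, -0.1481438 ,  0.43629472],
       [-0.99980713,  0.01490027, -0.01279427,  0.04741341],
       [-0.01044392,  0.14832802,  0.98888307,  1.26331975],
       [ 0.        ,  0.        ,  0.        ,  1.        ]])}
{'t': 0.1, 'q': array([ 1.09548305e+00,  5.28404314e-01,  1.43377161e+00, -1.27277187e-05,
        1.18142529e+00, -1.78547980e-01]), 'qd': array([ 0.0022992 , -0.00161594, -0.00263626, -0.00054188,  0.00025307,
       -0.00019245]), 'tau': array([-4.24687978e-04, -4.43305314e+01, -1.78585339e+01, -2.97769484e-04,
        3.95158888e-03,  2.16582592e-06]), 'tcp_pos': array([0.18246915, 0.59709065, 0.23041319]), 'tool_rot': array([ 1.47836275e-01,  9.89011338e-01, -9.52971845e-04, -3.16937541e-04]), 'force': array([ 0.30425787, -0.10155256,  0.74128973]), 'ft_torque': array([ 0.00348845, -0.00099916,  0.0031768 ]), 'gripper_force': 0.0, 'finger_gap': 0.9944866226662767}
```

View pics/top0.png

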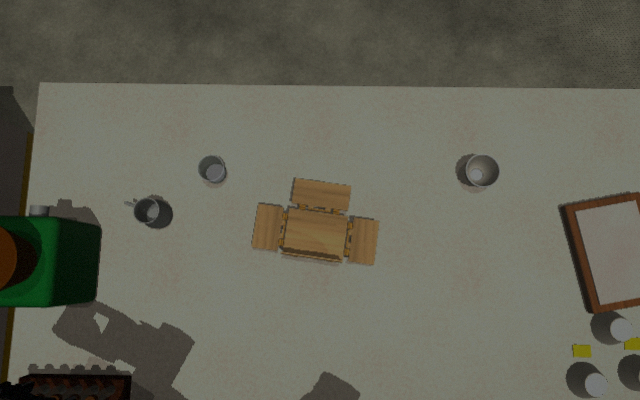

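View pics/scene0.png

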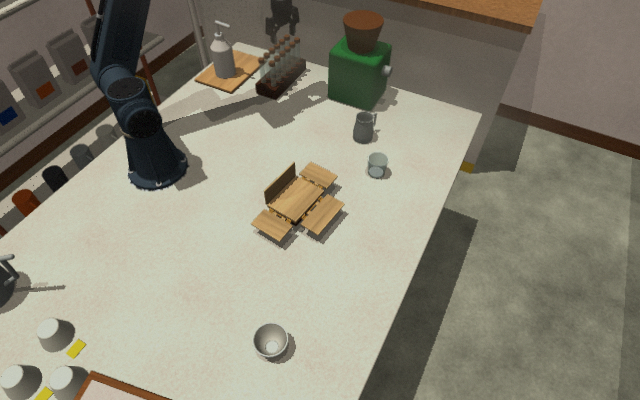

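The top view shows the crate floor near (315,233), with the left board at (267,227), the far board at (321,195) and the right board at (363,241). The glass is at (212,169), the pitcher at (147,211) and the bowl at (481,171). I'll enlarge both views to get the corners.

```bash
python3 - <<'E'
import cv2,numpy as np
a=cv2.imread("pics/top0.png")[170:275,240:390]; b=cv2.imread("pics/scene0.png")[150:250,240:360]
a=cv2.convertScaleAbs(a,alpha=1.6);b=cv2.convertScaleAbs(b,alpha=1.3)
a=cv2.resize(a,None,fx=5,fy=5,interpolation=cv2.INTER_CUBIC);b=cv2.resize(b,None,fx=5,fy=5,interpolation=cv2.INTER_CUBIC)
cv2.imwrite("pics/topc.png",a);cv2.imwrite("pics/scenec.png",b)
E
```

```text
(no output)
```

View pics/topc.png

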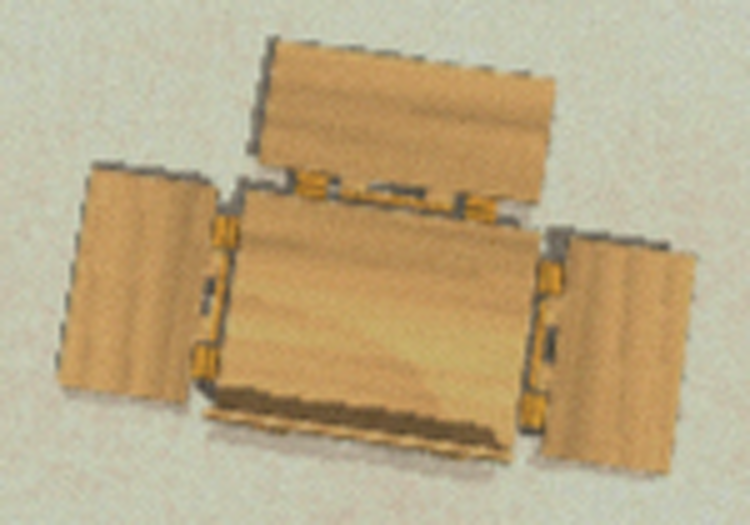

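View pics/scenec.png

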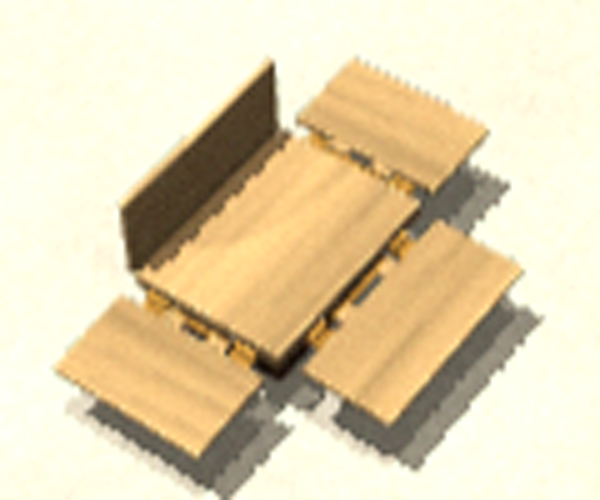

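The top crop shows the three boards, floor and fixed wall top clearly, and the scene crop shows the same parts. I'll fit the crate pose and the three tilts to the corners picked in both views.

```bash
cat > h.py <<'E'
import numpy as np, cv2, json
from scipy.spatial.transform import Rotation as R
from scipy.optimize import least_squares
from station import manip, viewer
def proj(n,P):
    c=viewer.calibration(n); T=c["T"]; p=(np.atleast_2d(P)-T[:3,3])@T[:3,:3]
    s=np.c_[p[:,0]/-p[:,2], -p[:,1]/-p[:,2]]; r2=(s**2).sum(1,keepdims=True)
    f=200/np.tan(np.radians(c["fov_y"]/2)); return s*(1+c["k1"]*r2)*f+[c["cx"],c["cy"]]
def ray(n,uv,z):
    g=least_squares(lambda q:(proj(n,[q[0],q[1],z])[0]-uv),[.6,0]).x; return g
W={'left':(np.array([0,.08,.055]),90,.056),'far':(np.array([.06,0,.055]),0,.073),'right':(np.array([0,-.08,.055]),-90,.056)}
def board(w,r,s,n,phi):  # crate coords: r from hinge, s along (ccw), n normal
    h,a,_=W[w]; a=np.radians(a); o=np.array([np.cos(a),np.sin(a),0]); t=np.array([-np.sin(a),np.cos(a),0]); z=np.array([0,0,1.])
    return h+t*s+r*(np.cos(phi)*o+np.sin(phi)*z)+n*(-np.sin(phi)*o+np.cos(phi)*z)
def toW(p,c):
    cs,sn=np.cos(c[2]),np.sin(c[2]); return np.array([c[0]+cs*p[0]-sn*p[1],c[1]+sn*p[0]+cs*p[1],p[2]])
E
cat > fit.py <<'E'
from h import *
# order: (outer,+s),(outer,-s),(inner,-s),(inner,+s)
top={'left':[(60,385),(93,165),(215,183),(185,402)],'far':[(272,40),(554,77),(541,201),(258,162)],'right':[(694,254),(668,470),(545,456),(568,236)]}
sc={'left':[(355,60),(490,130),(437,190),(297,122)],'far':[(522,272),(390,423),(305,372),(438,222)],'right':[(202,455),(57,370),(123,298),(263,380)]}
fx={'top':([(243,190),(538,232)],[(.056,.076,.061),(.056,-.076,.061)]),'scene':([(418,207),(282,360),(140,272),(270,60),(122,207)],[(.056,.076,.061),(.056,-.076,.061),(-.056,-.076,.061),(-.06,.075,.123),(-.06,-.075,.123)])}
off={'top':(240,170),'scene':(240,150)}
def model(v,n,d):
    P=[];U=[]
    for i,w in enumerate(W):
        L=W[w][2]
        for (r,s),u in zip([(.076,L),(.076,-L),(.010,-L),(.010,L)],d[w]): P.append(toW(board(w,r,s,.0025,v[3+i]),v));U.append(u)
    for u,p in zip(*fx[n]): P.append(toW(np.array(p),v));U.append(u)
    return proj(n,np.array(P)),(np.array(U)+.5)/5-.5+off[n]
def res(v):
    o=[]
    for k,(n,d) in enumerate((('top',top),('scene',sc))):
        a,b=model(v,n,d); o.append((a-b+v[6+2*k:8+2*k]).ravel())
    return np.r_[np.concatenate(o),v[6:]*2]
f=least_squares(res,[.54,.06,-.1]+[0]*7,loss='soft_l1')
np.save("crate.npy",f.x[:6]);print(f.x.round(4),np.sqrt((res(f.x)**2).mean()),abs(res(f.x)).max())
for w in W: print(w,toW(W[w][0],f.x).round(4))
for n,u in (('bowl',(481,171)),('pitcher',(147,211)),('glass',(212,169))): print(n,ray('top',u,.04))
E
python3 fit.py
```

```text
[ 0.5335  0.0677 -0.1234  0.0077 -0.0704 -0.0832 -0.2242 -0.1641 -0.3475
  0.3025] 0.5067488037028126 1.1606115733276188
left [0.5433 0.1471 0.055 ]
far [0.593  0.0603 0.055 ]
right [ 0.5236 -0.0117  0.055 ]
bowl [ 0.70465237 -0.36082825]
pitcher [0.58630043 0.50559625]
glass [0.69991908 0.34229829]
```

```bash
cat >> h.py <<'E'
C=np.load("crate.npy") if __import__("os").path.exists("crate.npy") else None
def wp(w,r,h,s=0):   # world point: r outward, h above counter, s along
    p=board(w,r,s,0,0); p[2]=h; return toW(p,C)
def rot(az,th,yaz):   # tool pointing azimuth az, th from down, y axis horizontal nearest yaz (deg)
    az,th=np.radians([az,th]); z=np.array([np.sin(th)*np.cos(az),np.sin(th)*np.sin(az),-np.cos(th)])
    y=np.array([-np.sin(az),np.cos(az),0]); 
    if y@[np.cos(np.radians(yaz)),np.sin(np.radians(yaz)),0]<0: y=-y
    return R.from_matrix(np.c_[np.cross(y,z),y,z])
def st():
    s=manip.sense(); return s["tcp_pos"],R.from_quat(s["tool_rot"]),s
def turn(Rt,Rn=None):
    p,r,s=st(); v=((Rn or r).inv()*Rt).as_rotvec(); n=int(np.ceil(np.linalg.norm(v)/.122)); print("turn rows",n,(v/n).round(4))
def go(pts,Rt=None,p0=None):
    p,r,s=st(); Rt=Rt or r; p=p if p0 is None else p0
    for q in pts:
        d=Rt.inv().apply(np.array(q)-p)*100; n=int(np.ceil(np.linalg.norm(d)/4)); print("->",np.round(q,3),"total cm",d.round(2),"rows",n,"each",(d/n).round(2)); p=np.array(q)
def show():
    p,r,s=st(); print("t",round(s["t"],2),"p",p.round(4),"z",r.as_matrix()[:,2].round(3),"y",r.as_matrix()[:,1].round(3),"F",s["force"].round(1),"q",s["q"].round(2))
E
python3 - <<'E'
from h import *
Rt=rot(-52,70,38); turn(Rt); show()
go([wp('left',.12,.12),wp('left',.10,.028),wp('left',.062,.028)],Rt)
E
```

```text
turn rows 12 [ 0.0309 -0.0984  0.0444]
t 0.1 p [0.1825 0.5971 0.2304] z [-0.001 -0.002 -1.   ] y [ 0.292  0.956 -0.002] F [ 0.3 -0.1  0.7] q [ 1.1   0.53  1.43 -0.    1.18 -0.18]
-> [0.558 0.266 0.12 ] total cm [-6.45  9.23 50.01] rows 13 each [-0.5   0.71  3.85]
-> [0.556 0.246 0.028] total cm [ 8.16 -1.42  4.47] rows 3 each [ 2.72 -0.47  1.49]
-> [0.551 0.209 0.028] total cm [-0.92 -2.69  2.52] rows 1 each [-0.92 -2.69  2.52]
```

```bash
r='{"slide":[0,0,0],"angular":[0.031,-0.098,0.044],"claw":-1}'; python3 -m creep '[{"slide":[0,0,0],"angular":[0.031,-0.098,0.044],"claw":-1},{"slide":[0,0,0],"angular":[0.031,-0.098,0.044],"claw":-1},{"slide":[0,0,0],"angular":[0.031,-0.098,0.044],"claw":-1},{"slide":[0,0,0],"angular":[0.031,-0.098,0.044],"claw":-1},{"slide":[0,0,0],"angular":[0.031,-0.098,0.044],"claw":-1},{"slide":[0,0,0],"angular":[0.031,-0.098,0.044],"claw":-1},{"slide":[0,0,0],"angular":[0.031,-0.098,0.044],"claw":-1},{"slide":[0,0,0],"angular":[0.031,-0.098,0.044],"claw":-1},{"slide":[0,0,0],"angular":[0.031,-0.098,0.044],"claw":-1},{"slide":[0,0,0],"angular":[0.031,-0.098,0.044],"claw":-1}]' 40
python3 - <<'E'
from h import *
Rt=rot(-52,70,38); show();turn(Rt)
go([wp('left',.12,.12),wp('left',.10,.028),wp('left',.062,.028)],Rt)
E
```

```text
t: 0.93
tcp_pos: [0.1818, 0.5979, 0.2311]
tool_rot: [0.332, 0.806, -0.215, 0.44]
force: [-0.1, 0.3, 0.8]
finger_gap: -0.001
gripper_force: 0.0
t 0.93 p [0.1818 0.5979 0.2311] z [ 0.567 -0.638 -0.521] y [ 0.724  0.687 -0.054] F [-0.1  0.3  0.8] q [ 1.41  0.9   1.06 -0.77  1.88  0.66]
turn rows 2 [ 0.0316 -0.0983  0.0452]
-> [0.558 0.266 0.12 ] total cm [-6.42  9.22 50.13] rows 13 each [-0.49  0.71  3.86]
-> [0.556 0.246 0.028] total cm [ 8.16 -1.42  4.47] rows 3 each [ 2.72 -0.47  1.49]
-> [0.551 0.209 0.028] total cm [-0.92 -2.69  2.52] rows 1 each [-0.92 -2.69  2.52]
```

```bash
python3 -m creep '[{"slide":[0,0,0],"angular":[0.032,-0.098,0.045],"claw":-1},{"slide":[0,0,0],"angular":[0.032,-0.098,0.045],"claw":-1},{"slide":[-0.5,0.71,3.85],"angular":[0,0,0],"claw":-1},{"slide":[-0.5,0.71,3.85],"angular":[0,0,0],"claw":-1},{"slide":[-0.5,0.71,3.85],"angular":[0,0,0],"claw":-1},{"slide":[-0.5,0.71,3.85],"angular":[0,0,0],"claw":-1},{"slide":[-0.5,0.71,3.85],"angular":[0,0,0],"claw":-1},{"slide":[-0.5,0.71,3.85],"angular":[0,0,0],"claw":-1},{"slide":[-0.5,0.71,3.85],"angular":[0,0,0],"claw":-1},{"slide":[-0.5,0.71,3.85],"angular":[0,0,0],"claw":-1}]'
python3 - <<'E'
from h import *
Rt=rot(-52,70,38); show();turn(Rt)
go([wp('left',.12,.12),wp('left',.10,.028),wp('left',.062,.028)])
E
```

```text
t: 1.77
tcp_pos: [0.4148, 0.3927, 0.161]
tool_rot: [0.359, 0.738, -0.251, 0.513]
force: [-0.4, 1.2, 0.9]
finger_gap: -0.001
gripper_force: 0.0
t 1.77 p [0.4148 0.3927 0.161 ] z [ 0.577 -0.739 -0.347] y [ 0.787  0.616 -0.003] F [-0.4  1.2  0.9] q [ 1.02  0.92  1.48 -1.07  1.54  0.88]
turn rows 1 [-0.0003 -0.0057  0.0034]
-> [0.558 0.266 0.12 ] total cm [-2.69  3.5  19.05] rows 5 each [-0.54  0.7   3.81]
-> [0.556 0.246 0.028] total cm [ 8.14 -1.39  4.52] rows 3 each [ 2.71 -0.46  1.51]
-> [0.551 0.209 0.028] total cm [-0.92 -2.69  2.52] rows 1 each [-0.92 -2.69  2.52]
```

```bash
python3 -m creep '[{"slide":[-0.54,0.7,3.81],"angular":[0,0,0],"claw":-1},{"slide":[-0.54,0.7,3.81],"angular":[0,0,0],"claw":-1},{"slide":[-0.54,0.7,3.81],"angular":[0,0,0],"claw":-1},{"slide":[-0.54,0.7,3.81],"angular":[0,0,0],"claw":-1},{"slide":[-0.54,0.7,3.81],"angular":[0,0,0],"claw":-1},{"slide":[0,0,0],"angular":[0,0,0],"claw":-1}]'
python3 - <<'E'
from h import *
Rt=rot(-52,70,38); show();turn(Rt)
go([wp('left',.12,.12),wp('left',.10,.028),wp('left',.062,.028)])
E
```

```text
t: 2.27
tcp_pos: [0.5603, 0.2615, 0.1193]
tool_rot: [0.361, 0.737, -0.254, 0.512]
force: [-0.3, 0.2, -0.3]
finger_gap: 0.001
gripper_force: 0.0
t 2.27 p [0.5603 0.2615 0.1193] z [ 0.57  -0.745 -0.347] y [ 0.793  0.61  -0.005] F [-0.3  0.2 -0.3] q [ 0.71  0.96  1.57 -1.32  1.31  0.94]
turn rows 1 [-0.0089 -0.0049  0.002 ]
-> [0.558 0.266 0.12 ] total cm [ 0.1   0.11 -0.49] rows 1 each [ 0.1   0.11 -0.49]
-> [0.556 0.246 0.028] total cm [ 8.14 -1.36  4.53] rows 3 each [ 2.71 -0.45  1.51]
-> [0.551 0.209 0.028] total cm [-0.93 -2.67  2.54] rows 1 each [-0.93 -2.67  2.54]
```

```bash
python3 - <<'E'
from h import *
Rt=rot(-42,68,38); turn(Rt)
go([wp('left',.10,.028,-.01),wp('left',.066,.028,-.01)],Rt)
E
```

```text
turn rows 2 [-0.0859  0.0147 -0.0306]
-> [0.566 0.245 0.028] total cm [ 7.9  -0.87  4.8 ] rows 3 each [ 2.63 -0.29  1.6 ]
-> [0.561 0.211 0.028] total cm [-0.73 -2.79  1.8 ] rows 1 each [-0.73 -2.79  1.8 ]
```

```bash
python3 -m creep '[{"slide":[0,0,0],"angular":[-0.086,0.015,-0.031],"claw":-1},{"slide":[0,0,0],"angular":[-0.086,0.015,-0.031],"claw":-1},{"slide":[1.98,-0.22,1.2],"angular":[0,0,0],"claw":-1},{"slide":[1.98,-0.22,1.2],"angular":[0,0,0],"claw":-1},{"slide":[1.98,-0.22,1.2],"angular":[0,0,0],"claw":-1},{"slide":[1.98,-0.22,1.2],"angular":[0,0,0],"claw":-1},{"slide":[0,0,0],"angular":[0,0,0],"claw":-1}]'
python3 - <<'E'
from h import *
Rt=rot(-42,68,38); show();turn(Rt)
go([wp('left',.10,.028,-.01),wp('left',.066,.028,-.01)])
E
```

```text
t: 2.85
tcp_pos: [0.5503, 0.28, 0.0347]
tool_rot: [0.31, 0.778, -0.216, 0.503]
force: [-1.3, -0.8, -0.1]
finger_gap: 0.002
gripper_force: 0.0
t 2.85 p [0.5503 0.28   0.0347] z [ 0.647 -0.648 -0.401] y [ 0.7    0.714 -0.025] F [-1.3 -0.8 -0.1] q [ 0.73  1.07  1.62 -1.43  1.18  1.06]
turn rows 1 [-0.0484 -0.0297  0.0065]
-> [0.566 0.245 0.028] total cm [-0.77 -1.4   3.52] rows 1 each [-0.77 -1.4   3.52]
-> [0.561 0.211 0.028] total cm [-0.77 -2.7   1.92] rows 1 each [-0.77 -2.7   1.92]
```

```bash
cat > kin.py <<'E'
from h import *
D=[([1.0955,.5284,1.4338,0,1.1814,-.1785],[.1825,.5971,.2304],[.1478,.9890,-.00095,-.0003])]
D+=[([1.41,.9,1.06,-.77,1.88,.66],[.1818,.5979,.2311],[.332,.806,-.215,.44]),([1.02,.92,1.48,-1.07,1.54,.88],[.4148,.3927,.161],[.359,.738,-.251,.513]),([.71,.96,1.57,-1.32,1.31,.94],[.5603,.2615,.1193],[.361,.737,-.254,.512]),([.73,1.07,1.62,-1.43,1.18,1.06],[.5503,.28,.0347],[.31,.778,-.216,.503])]
def fk(q,g,sg):
    d1,a1,L2,L3,e3,lat,d6,e6,o2,o3,o5,o6=g
    E=lambda a,t:R.from_euler(a,t)
    R1=E('z',q[0]); A=R1*E('y',sg[0]*q[1]+o2); B=A*E('y',sg[1]*q[2]+o3); F=B*E('z',sg[2]*q[3])*E('y',sg[3]*q[4]+o5)
    p=np.array([0,0,d1])+R1.apply([a1,lat,0])+A.apply([0,0,L2])+B.apply([e3,0,L3])+F.apply([e6,0,d6])
    return p,F*E('z',sg[4]*q[5]+o6)
if __name__=="__main__":
    import itertools
    best=None
    def res(g,sg):
        o=[]
        for q,p,r in D:
            P,Q=fk(q,g,sg); o+=list((P-p)*3)+list((Q.inv()*R.from_quat(r)).as_rotvec())
        return np.array(o)
    rng=np.random.default_rng(0)
    for sg in itertools.product([1],[1,-1],[1,-1],[1,-1],[1,-1]):
      for k in range(12):
        g0=np.r_[.3,0,.4,.35,0,.1,.2,0,rng.uniform(-3.1,3.1,4)]
        try:f=least_squares(res,g0,args=(sg,),max_nfev=150)
        except Exception: continue
        if best is None or f.cost<best[0]: best=(f.cost,sg,f.x)
    print(best[0],best[1],best[2].round(4)); np.savez("kin.npz",sg=best[1],g=best[2])
    for q,p,r in D: print((fk(q,best[2],best[1])[0]-p).round(4))
E
timeout 400 python3 kin.py
```

```text
0.00015445204650864076 (1, 1, 1, 1, 1) [ 2.7700e-01 -1.5000e-03 -5.8600e-01  3.9320e-01  1.1380e-01  1.1050e-01
  2.9410e-01  2.8000e-03  3.1506e+00  3.1347e+00 -2.2000e-03  1.5687e+00]
[ 0.0005 -0.0001 -0.    ]
[0.0004 0.0003 0.0002]
[-0.0018 -0.002  -0.0007]
[0.0006 0.0026 0.0009]
[ 0.0007 -0.001  -0.0004]
```

The fitted kinematic model reproduces the poses to within 3 mm. I'll use it to scan which tool directions stay inside the joint ranges at each wall.

```bash
cat > ik.py <<'E'
from kin import *
K=np.load("kin.npz"); G,S=K["g"],K["sg"]
lo=np.array([-3.08,-.75,.22,-1.43,0,-2.85]);hi=np.array([3.08,2.2,2.44,4.57,2.65,2.85])
def ik(p,Rt,q0):
    f=least_squares(lambda q:np.r_[(fk(q,G,S)[0]-p)*5,(fk(q,G,S)[1].inv()*Rt).as_rotvec()],np.clip(q0,lo+.01,hi-.01),bounds=(lo,hi),max_nfev=60)
    return f.x,np.sqrt(2*f.cost),min((f.x-lo)[[0,1,2,3,5]].min(),(hi-f.x).min())
E
cat > scan.py <<'E'
from ik import *
seeds=[[.6,1,1.6,-1,1.2,1],[.2,.9,1.4,1.,1.2,-.5],[.2,.9,1.4,2.8,1.2,-1.5],[-.3,.9,1.4,1.5,1.2,0]]
def scan(name,p,azs,ths):
    for th in ths:
        o=[]
        for az in azs:
            b=-9
            for ya in (az+90,az-90):
                for s in seeds:
                    q,e,m=ik(p,rot(az,th,ya),s)
                    if e<.01: b=max(b,m)
            o.append(f"{az}:{b:.2f}" if b>-9 else f"{az}:--")
        print(name,th,*o)
scan('left',wp('left',.066,.028),(-97,-80,-65,-50,-35,-20),(45,60,70))
scan('right',wp('right',.066,.028),(83,65,50,35,20),(60,70))
scan('far',wp('far',.066,.028,-.03),(173,140,115,95,80,65),(45,60,70))
scan('farL',wp('far',.066,.028,.03),(-173,-145,-110,-90,-70),(45,60,70))
E
time timeout 550 python3 scan.py
```

```text
left 45 -97:0.79 -80:0.63 -65:0.44 -50:0.18 -35:-- -20:0.42
left 60 -97:0.67 -80:0.49 -65:0.29 -50:0.01 -35:0.08 -20:0.40
left 70 -97:0.58 -80:0.41 -65:0.21 -50:-- -35:0.12 -20:0.41
right 60 83:0.79 65:0.60 50:0.43 35:0.27 20:0.12
right 70 83:0.84 65:0.64 50:0.47 35:0.29 20:0.14
far 45 173:0.58 140:0.74 115:0.94 95:1.08 80:0.93 65:0.78
far 60 173:0.35 140:0.56 115:0.83 95:1.07 80:0.97 65:0.79
far 70 173:0.15 140:0.40 115:0.71 95:0.98 80:1.01 65:0.81
farL 45 -173:0.53 -145:0.60 -110:0.79 -90:0.62 -70:0.39
farL 60 -173:0.28 -145:0.39 -110:0.64 -90:0.45 -70:0.18
farL 70 -173:0.10 -145:0.25 -110:0.53 -90:0.35 -70:0.08
real	0m36.093s
user	0m36.272s
sys	0m0.256s
```

```bash
python3 - <<'E'
from h import *
Rt=rot(-68,68,22); turn(Rt)
go([wp('left',.10,.030,0),wp('left',.066,.030,0)],Rt)
E
```

```text
turn rows 4 [ 0.0925 -0.0059  0.0456]
-> [0.556 0.246 0.03 ] total cm [-0.81 -0.76  3.25] rows 1 each [-0.81 -0.76  3.25]
-> [0.551 0.213 0.03 ] total cm [-1.11 -1.65  2.76] rows 1 each [-1.11 -1.65  2.76]
```

```bash
python3 -m creep '[{"slide":[-0.3,0,0],"angular":[0.093,-0.006,0.046],"claw":-1},{"slide":[0,0,0],"angular":[0.093,-0.006,0.046],"claw":-1},{"slide":[0,0,0],"angular":[0.093,-0.006,0.046],"claw":-1},{"slide":[0,0,0],"angular":[0.093,-0.006,0.046],"claw":-1},{"slide":[0,0,0],"angular":[0,0,0],"claw":-1}]'
python3 - <<'E'
from h import *
Rt=rot(-68,68,22); show();turn(Rt)
go([wp('left',.10,.030,0),wp('left',.066,.030,0)])
E
```

```text
t: 3.27
tcp_pos: [0.5558, 0.2814, 0.0428]
tool_rot: [0.468, 0.684, -0.309, 0.466]
force: [1.5, 0.4, -0.6]
finger_gap: -0.002
gripper_force: 0.0
t 3.27 p [0.5558 0.2814 0.0428] z [ 0.348 -0.859 -0.376] y [0.929 0.371 0.014] F [ 1.5  0.4 -0.6] q [ 0.71  1.12  1.32 -1.08  1.47  0.93]
turn rows 1 [ 0.0011 -0.0012 -0.0144]
-> [0.556 0.246 0.03 ] total cm [-0.05 -1.33  3.49] rows 1 each [-0.05 -1.33  3.49]
-> [0.551 0.213 0.03 ] total cm [-1.14 -1.64  2.75] rows 1 each [-1.14 -1.64  2.75]
```

```bash
python3 -m creep '[{"slide":[0,-0.44,1.16],"angular":[0,0,-0.014],"claw":-1},{"slide":[0,-0.44,1.16],"angular":[0,0,0],"claw":-1},{"slide":[0,-0.44,1.16],"angular":[0,0,0],"claw":-1},{"slide":[-0.57,-0.82,1.38],"angular":[0,0,0],"claw":-1},{"slide":[-0.57,-0.82,1.38],"angular":[0,0,0],"claw":-1},{"slide":[0,0,0],"angular":[0,0,0],"claw":-1}]'
cat > arc.py <<'E'
from h import *
def arc(w,phis,rho,dr,dh,s=0,k=2):
    p,r,_=st()
    for f in phis:
        a=np.radians(f); q=wp(w,rho*np.cos(a)+.0025*np.sin(a)+dr,.055+rho*np.sin(a)-.0025*np.cos(a)+dh,s)
        print(f,"x",k,(r.inv().apply(q-p)*100/k).round(2),q.round(3)); p=q
E
python3 - <<'E'
from arc import *
show();turn(rot(-68,68,22)); arc('left',[0,15,30,45,60,75,90],.064,.0036,-.0102)
E
```

```text
t: 3.77
tcp_pos: [0.5458, 0.2061, 0.0289]
tool_rot: [0.46, 0.689, -0.318, 0.461]
force: [-0.8, -0.2, 0.0]
finger_gap: -0.0
gripper_force: 0.0
t 3.77 p [0.5458 0.2061 0.0289] z [ 0.343 -0.863 -0.372] y [ 0.927  0.375 -0.014] F [-0.8 -0.2  0. ] q [ 0.63  1.11  1.49 -1.16  1.37  1.02]
turn rows 1 [-0.0053  0.0027  0.013 ]
0 x 2 [-0.53  0.41 -0.5 ] [0.552 0.214 0.042]
15 x 2 [-0.8  -0.05 -0.25] [0.551 0.213 0.059]
30 x 2 [-0.82 -0.15 -0.06] [0.551 0.207 0.075]
45 x 2 [-0.79 -0.24  0.14] [0.55  0.197 0.088]
60 x 2 [-0.7  -0.32  0.32] [0.548 0.185 0.099]
75 x 2 [-0.57 -0.37  0.49] [0.546 0.169 0.106]
90 x 2 [-0.39 -0.4   0.62] [0.544 0.153 0.109]
```

```bash
python3 -m creep '[{"slide":[-0.53,0.41,-0.5],"angular":[0,0,0],"claw":-1},{"slide":[-0.53,0.41,-0.5],"angular":[0,0,0],"claw":-1},{"slide":[-0.8,-0.05,-0.25],"angular":[0,0,0],"claw":-1},{"slide":[-0.8,-0.05,-0.25],"angular":[0,0,0],"claw":-1},{"slide":[-0.82,-0.15,-0.06],"angular":[0,0,0],"claw":-1},{"slide":[-0.82,-0.15,-0.06],"angular":[0,0,0],"claw":-1}]'
python3 - <<'E'
from arc import *
show(); arc('left',[45,60,75,90],.064,.0036,-.0102)
E
```

```text
t: 4.27
tcp_pos: [0.5536, 0.2126, 0.0757]
tool_rot: [0.461, 0.689, -0.313, 0.463]
force: [1.2, -0.4, -5.0]
finger_gap: -0.004
gripper_force: 2.6
t 4.27 p [0.5536 0.2126 0.0757] z [ 0.35  -0.858 -0.376] y [ 0.925  0.379 -0.004] F [ 1.2 -0.4 -5. ] q [ 0.63  1.04  1.49 -1.15  1.39  0.96]
45 x 2 [-0.82 -0.48  0.35] [0.55  0.197 0.088]
60 x 2 [-0.7  -0.32  0.32] [0.548 0.185 0.099]
75 x 2 [-0.57 -0.37  0.48] [0.546 0.169 0.106]
90 x 2 [-0.4  -0.4   0.61] [0.544 0.153 0.109]
```

```bash
python3 -m creep '[{"slide":[-0.82,-0.4,0.3],"angular":[0,0,0],"claw":-1},{"slide":[-0.82,-0.4,0.3],"angular":[0,0,0],"claw":-1},{"slide":[-0.7,-0.32,0.32],"angular":[0,0,0],"claw":-1},{"slide":[-0.7,-0.32,0.32],"angular":[0,0,0],"claw":-1},{"slide":[-0.57,-0.37,0.48],"angular":[0,0,0],"claw":-1},{"slide":[-0.57,-0.37,0.48],"angular":[0,0,0],"claw":-1},{"slide":[-0.4,-0.4,0.61],"angular":[0,0,0],"claw":-1}]'
python3 - <<'E'
from arc import *
show(); arc('left',[90],.064,.0036,-.0102,k=1)
E
```

```text
t: 4.85
tcp_pos: [0.547, 0.1628, 0.1096]
tool_rot: [0.461, 0.689, -0.312, 0.465]
force: [0.5, 6.7, 0.1]
finger_gap: 0.002
gripper_force: 2.9
t 4.85 p [0.547  0.1628 0.1096] z [ 0.352 -0.858 -0.373] y [ 0.925  0.38  -0.002] F [0.5 6.7 0.1] q [ 0.57  0.96  1.61 -1.21  1.35  0.99]
90 x 1 [-0.22 -0.64  0.76] [0.544 0.153 0.109]
```

```bash
python3 -m creep '[{"slide":[-0.1,-0.15,0.24],"angular":[0,0,0],"claw":-1},{"slide":[-0.1,-0.15,0.24],"angular":[0,0,0],"claw":-1},{"slide":[-0.1,-0.15,0.24],"angular":[0,0,0],"claw":-1},{"slide":[0,0,0],"angular":[0,0,0],"claw":-1}]'
python3 -m creep '[{"slide":[-0.07,-0.1,0.16],"angular":[0,0,0],"claw":-1},{"slide":[0,0,0],"angular":[0,0,0],"claw":-1}]'
```

```text
t: 5.18
tcp_pos: [0.5458, 0.1535, 0.1101]
tool_rot: [0.46, 0.688, -0.313, 0.465]
force: [0.2, 6.4, 2.6]
finger_gap: 0.003
gripper_force: 3.0
t: 5.35
tcp_pos: [0.546, 0.1526, 0.1102]
tool_rot: [0.46, 0.688, -0.312, 0.466]
force: [-1.1, 10.0, 3.9]
finger_gap: -0.0
gripper_force: 4.9
```

```bash
python3 -m creep '[{"slide":[-0.07,-0.1,0.16],"angular":[0,0,0],"claw":-1},{"slide":[0,0,0],"angular":[0,0,0],"claw":-1}]'
python3 - <<'E'
from arc import *
show(); p,r,_=st(); e=r.as_euler('ZYX'); Rt=rot(-68,0.5,22); turn(Rt); print("back out 3cm:");q=p+toW(np.array([0,.03,.01]),[0,0,C[2]]); q2=q+[0,0,.1]; go([q,q2]); go([wp('left',.0,.16),wp('left',0,.131),wp('left',0,.123)],Rt,q2)
E
```

```text
t: 5.52
tcp_pos: [0.5461, 0.1517, 0.1102]
tool_rot: [0.46, 0.689, -0.311, 0.466]
force: [-2.4, 13.7, 4.4]
finger_gap: -0.001
gripper_force: 6.9
t 5.52 p [0.5461 0.1517 0.1102] z [ 0.355 -0.857 -0.372] y [0.924 0.383 0.   ] F [-2.4 13.7  4.4] q [ 0.56  0.96  1.63 -1.23  1.33  1.01]
turn rows 10 [0.0005 0.1181 0.0008]
back out 3cm:
-> [0.55  0.182 0.12 ] total cm [ 0.04  1.48 -2.79] rows 1 each [ 0.04  1.48 -2.79]
-> [0.55  0.182 0.22 ] total cm [-9.28  0.   -3.72] rows 3 each [-3.09  0.   -1.24]
-> [0.543 0.147 0.16 ] total cm [-2.9  -1.89  6.05] rows 2 each [-1.45 -0.95  3.02]
-> [0.543 0.147 0.131] total cm [0.03 0.   2.9 ] rows 1 each [0.03 0.   2.9 ]
-> [0.543 0.147 0.123] total cm [0.01 0.   0.8 ] rows 1 each [0.01 0.   0.8 ]
```

```bash
python3 -m creep '[{"slide":[0,0.74,-1.4],"angular":[0,0,0],"claw":-1},{"slide":[0,0.74,-1.4],"angular":[0,0,0],"claw":-1},{"slide":[-3.1,0,-1.24],"angular":[0,0,0],"claw":-1},{"slide":[-3.1,0,-1.24],"angular":[0,0,0],"claw":-1},{"slide":[-3.1,0,-1.24],"angular":[0,0,0],"claw":-1},{"slide":[0,0,0],"angular":[0,0.118,0],"claw":-1},{"slide":[0,0,0],"angular":[0,0.118,0],"claw":-1},{"slide":[0,0,0],"angular":[0,0.118,0],"claw":-1},{"slide":[0,0,0],"angular":[0,0.118,0],"claw":-1},{"slide":[0,0,0],"angular":[0,0.118,0],"claw":-1}]'
python3 -m creep '[{"slide":[0,0,0],"angular":[0,0.118,0],"claw":-1},{"slide":[0,0,0],"angular":[0,0.118,0],"claw":-1},{"slide":[0,0,0],"angular":[0,0.118,0],"claw":-1},{"slide":[0,0,0],"angular":[0,0.118,0],"claw":-1},{"slide":[0,0,0],"angular":[0,0.118,0],"claw":-1},{"slide":[0,0,0],"angular":[0,0,0],"claw":-1}]'
python3 - <<'E'
from arc import *
show(); turn(rot(-68,0.5,22)); go([wp('left',.001,.16),wp('left',0.001,.135),wp('left',0.001,.123)])
cv2.imwrite("pics/a.png",cv2.hconcat([cv2.resize(viewer.snapshot("scene")[100:250,200:400],None,fx=3,fy=3)]))
E
```

```text
t: 6.35
tcp_pos: [0.5475, 0.1781, 0.2199]
tool_rot: [0.533, 0.794, -0.166, 0.241]
force: [-1.1, -0.6, -0.5]
finger_gap: 0.001
gripper_force: 0.0
t: 6.85
tcp_pos: [0.5495, 0.1744, 0.2193]
tool_rot: [0.56, 0.828, -0.005, 0.001]
force: [0.6, -0.8, -0.1]
finger_gap: 0.0
gripper_force: 0.0
t 6.85 p [0.5495 0.1744 0.2193] z [-0.004 -0.009 -1.   ] y [ 0.928  0.372 -0.007] F [ 0.6 -0.8 -0.1] q [ 0.12  0.48  1.57 -0.01  1.1  -0.26]
turn rows 1 [-0.0066 -0.002  -0.003 ]
-> [0.543 0.148 0.16 ] total cm [-2.18 -1.5   5.96] rows 2 each [-1.09 -0.75  2.98]
-> [0.543 0.148 0.135] total cm [0.02 0.02 2.5 ] rows 1 each [0.02 0.02 2.5 ]
-> [0.543 0.148 0.123] total cm [0.01 0.01 1.2 ] rows 1 each [0.01 0.01 1.2 ]
```

View pics/a.png

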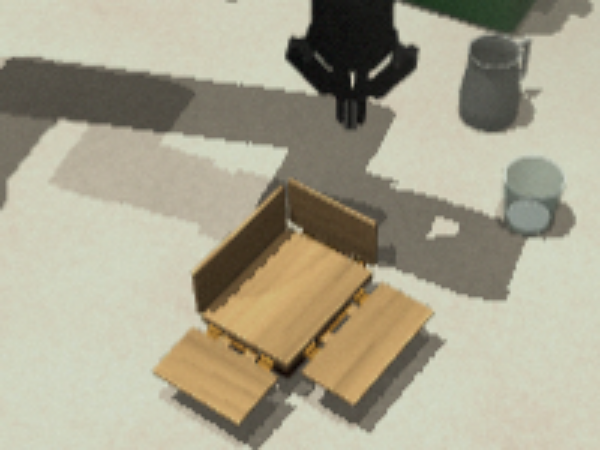

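The left wall stands at about (333,222) in the crop, and the glass and pitcher haven't moved. Next I press it down.

```bash
python3 -m creep '[{"slide":[-1.09,-0.75,2.9],"angular":[0,0,0],"claw":-1},{"slide":[-1.09,-0.75,2.9],"angular":[0,0,0],"claw":-1},{"slide":[0,0,1.2],"angular":[0,0,0],"claw":-1},{"slide":[0,0,1.0],"angular":[0,0,0],"claw":-1},{"slide":[0,0,0.3],"angular":[0,0,0],"claw":-1},{"slide":[0,0,0.3],"angular":[0,0,0],"claw":-1},{"slide":[0,0,0.2],"angular":[0,0,0],"claw":-1}]'
python3 -m creep '[{"slide":[0,0,0.2],"angular":[0,0,0],"claw":-1},{"slide":[0,0,0.2],"angular":[0,0,0],"claw":-1}]'
python3 -m creep '[{"slide":[0,0,0.2],"angular":[0,0,0],"claw":-1},{"slide":[0,0,0],"angular":[0,0,0],"claw":-1}]'
```

```text
t: 7.48
tcp_pos: [0.543, 0.1528, 0.1308]
tool_rot: [0.557, 0.83, -0.005, 0.002]
force: [-0.3, 0.9, 6.2]
finger_gap: 0.001
gripper_force: 2.8
t: 7.65
tcp_pos: [0.5432, 0.1527, 0.1278]
tool_rot: [0.558, 0.83, -0.004, 0.002]
force: [-1.6, 0.6, 5.9]
finger_gap: 0.001
gripper_force: 2.9
t: 7.82
tcp_pos: [0.5431, 0.1527, 0.1256]
tool_rot: [0.558, 0.83, -0.004, 0.002]
force: [-1.3, 0.9, 3.3]
finger_gap: 0.001
gripper_force: 1.4
```

```bash
python3 -m creep '[{"slide":[0,0,0.2],"angular":[0,0,0],"claw":-1},{"slide":[0,0,0],"angular":[0,0,0],"claw":-1}]'
python3 -m creep '[{"slide":[0,0,0.1],"angular":[0,0,0],"claw":-1},{"slide":[0,0,0],"angular":[0,0,0],"claw":-1}]'
python3 -m creep '[{"slide":[0,0,0.1],"angular":[0,0,0],"claw":-1},{"slide":[0,0,0],"angular":[0,0,0],"claw":-1}]'
```

```text
t: 7.98
tcp_pos: [0.5431, 0.1527, 0.1235]
tool_rot: [0.558, 0.83, -0.004, 0.002]
force: [-1.3, 2.7, 4.1]
finger_gap: 0.001
gripper_force: 1.9
t: 8.15
tcp_pos: [0.5433, 0.1526, 0.1228]
tool_rot: [0.558, 0.83, -0.004, 0.002]
force: [-2.0, 2.3, 6.9]
finger_gap: -0.003
gripper_force: 3.6
t: 8.32
tcp_pos: [0.5436, 0.1526, 0.1227]
tool_rot: [0.558, 0.83, -0.004, 0.002]
force: [-2.8, 2.0, 11.7]
finger_gap: 0.001
gripper_force: 6.1
```

```bash
python3 -m creep '[{"slide":[0,0,0.12],"angular":[0,0,0],"claw":-1},{"slide":[0,0,0],"angular":[0,0,0],"claw":-1}]'
python3 -m creep '[{"slide":[0,0,0.12],"angular":[0,0,0],"claw":-1},{"slide":[0,0,0],"angular":[0,0,0],"claw":-1}]'
cat > path.py <<'E'
from ik import *
from scipy.spatial.transform import Slerp
def chk(p1,R1,q=None,p0=None,R0=None,n=6):
    p,r,s=st(); q=s["q"] if q is None else q; p=p if p0 is None else p0; r=R0 or r
    sl=Slerp([0,1],R.concatenate([r,R1]))
    for t in np.linspace(0,1,n+1)[1:]:
        q,e,m=ik(p+t*(np.array(p1)-p),sl(t),q)
        print(round(t,2),q.round(2),round(e,3),round(m,2))
    return q
E
python3 - <<'E'
from path import *
for az in(130,150):
    Rt=rot(az,65,40); P=wp('far',.125,.20); p,r,s=st()
    q=chk(P,r,p0=p+[0,0,.12],n=2); q=chk(P,Rt,q,P,r); q=chk(wp('far',.066,.03),Rt,q,P,Rt,3); chk(wp('far',.006,.11),Rt,q,wp('far',.066,.03),Rt,2)
E
```

```text
t: 8.48
tcp_pos: [0.5439, 0.1526, 0.1225]
tool_rot: [0.558, 0.83, -0.003, 0.003]
force: [-4.1, 1.6, 18.2]
finger_gap: 0.003
gripper_force: 9.0
t: 8.65
tcp_pos: [0.5443, 0.1526, 0.1224]
tool_rot: [0.558, 0.83, -0.003, 0.003]
force: [-5.1, 1.2, 22.3]
finger_gap: 0.001
gripper_force: 11.9
0.5 [-0.01  0.56  1.41 -0.01  1.17 -0.4 ] 0.0 1.03
1.0 [-0.09  0.69  1.2  -0.01  1.25 -0.47] 0.0 0.98
0.17 [-0.15  0.73  1.12  0.14  1.41 -0.61] 0.0 0.9
0.33 [-0.2   0.8   1.03  0.26  1.59 -0.71] 0.0 0.81
0.5 [-0.24  0.87  0.93  0.37  1.77 -0.77] 0.0 0.71
0.67 [-0.27  0.96  0.83  0.47  1.95 -0.81] 0.0 0.61
0.83 [-0.29  1.05  0.72  0.58  2.13 -0.81] 0.0 0.5
1.0 [-0.3   1.15  0.62  0.72  2.3  -0.78] 0.0 0.35
0.33 [-0.3   1.17  0.72  0.65  2.2  -0.88] 0.0 0.45
0.67 [-0.31  1.21  0.79  0.6   2.12 -0.97] 0.0 0.53
1.0 [-0.31  1.26  0.84  0.57  2.03 -1.03] 0.0 0.62
0.5 [-0.32  1.17  0.97  0.55  2.   -1.06] 0.0 0.65
1.0 [-0.33  1.08  1.09  0.54  1.98 -1.08] 0.0 0.67
0.5 [-0.01  0.56  1.41 -0.01  1.17 -0.4 ] 0.0 1.03
1.0 [-0.09  0.69  1.2  -0.01  1.25 -0.47] 0.0 0.98
0.17 [-0.14  0.75  1.09  0.11  1.45 -0.64] 0.0 0.87
0.33 [-0.18  0.83  0.96  0.2   1.67 -0.77] 0.0 0.74
0.5 [-0.2   0.92  0.82  0.28  1.9  -0.87] 0.0 0.6
0.67 [-0.21  1.03  0.67  0.35  2.13 -0.93] 0.0 0.45
0.83 [-0.21  1.14  0.51  0.43  2.35 -0.97] 0.0 0.29
1.0 [-0.21  1.26  0.34  0.56  2.58 -0.95] 0.0 0.07
0.33 [-0.21  1.27  0.47  0.46  2.46 -1.07] 0.0 0.19
0.67 [-0.21  1.3   0.57  0.4   2.35 -1.14] 0.0 0.3
1.0 [-0.21  1.33  0.63  0.36  2.26 -1.2 ] 0.0 0.39
0.5 [-0.22  1.23  0.79  0.35  2.21 -1.23] 0.0 0.44
1.0 [-0.22  1.14  0.92  0.33  2.17 -1.24] 0.0 0.48
```

```bash
python3 - <<'E'
from h import *
Rt=rot(132,65,40); turn(Rt); p,r,s=st(); P=wp('far',.125,.2)
go([p+[0,0,.1],P]); go([wp('far',.105,.030),wp('far',.066,.030)],Rt,P)
E
```

```text
turn rows 10 [ 0.0194  0.1131 -0.031 ]
-> [0.544 0.153 0.222] total cm [ -0.09  -0.01 -10.  ] rows 3 each [-0.03 -0.   -3.33]
-> [0.717 0.045 0.2  ] total cm [-16.48  11.94   2.37] rows 6 each [-2.75  1.99  0.4 ]
-> [0.697 0.047 0.03 ] total cm [-14.77  -1.31   8.55] rows 5 each [-2.95 -0.26  1.71]
-> [0.659 0.052 0.03 ] total cm [ 1.25 -2.55  2.67] rows 1 each [ 1.25 -2.55  2.67]
```

```bash
python3 -m creep '[{"slide":[0,0,-3.3],"angular":[0,0,0],"claw":-1},{"slide":[0,0,-3.3],"angular":[0,0,0],"claw":-1},{"slide":[0,0,-3.3],"angular":[0,0,0],"claw":-1},{"slide":[-2.75,2,0.4],"angular":[0,0,0],"claw":-1},{"slide":[-2.75,2,0.4],"angular":[0,0,0],"claw":-1},{"slide":[-2.75,2,0.4],"angular":[0,0,0],"claw":-1},{"slide":[-2.75,2,0.4],"angular":[0,0,0],"claw":-1},{"slide":[-2.75,2,0.4],"angular":[0,0,0],"claw":-1},{"slide":[-2.75,2,0.4],"angular":[0,0,0],"claw":-1},{"slide":[0,0,0],"angular":[0,0,0],"claw":-1}]'
python3 -m creep '[{"slide":[0,0,0],"angular":[0.019,0.113,-0.031],"claw":-1},{"slide":[0,0,0],"angular":[0.019,0.113,-0.031],"claw":-1},{"slide":[0,0,0],"angular":[0.019,0.113,-0.031],"claw":-1},{"slide":[0,0,0],"angular":[0.019,0.113,-0.031],"claw":-1},{"slide":[0,0,0],"angular":[0.019,0.113,-0.031],"claw":-1},{"slide":[0,0,0],"angular":[0.019,0.113,-0.031],"claw":-1},{"slide":[0,0,0],"angular":[0.019,0.113,-0.031],"claw":-1},{"slide":[0,0,0],"angular":[0.019,0.113,-0.031],"claw":-1},{"slide":[0,0,0],"angular":[0.019,0.113,-0.031],"claw":-1},{"slide":[0,0,0],"angular":[0.019,0.113,-0.031],"claw":-1}]'
python3 - <<'E'
from h import *
Rt=rot(132,65,40);show(); turn(Rt); go([wp('far',.105,.030),wp('far',.07,.030)])
E
```

```text
t: 9.48
tcp_pos: [0.7217, 0.0403, 0.1925]
tool_rot: [0.56, 0.829, -0.004, 0.005]
force: [-0.1, -0.2, 0.8]
finger_gap: -0.001
gripper_force: 0.0
t: 10.32
tcp_pos: [0.7165, 0.0441, 0.194]
tool_rot: [0.343, 0.769, 0.22, -0.492]
force: [0.9, -0.1, 0.1]
finger_gap: -0.002
gripper_force: 0.0
t 10.32 p [0.7165 0.0441 0.194 ] z [-0.607  0.675 -0.419] y [ 0.744  0.668 -0.   ] F [ 0.9 -0.1  0.1] q [-0.29  1.17  0.6   0.7   2.32 -0.8 ]
turn rows 1 [ 0.001  -0.0041 -0.0005]
-> [0.697 0.047 0.03 ] total cm [-14.25  -1.22   8.26] rows 5 each [-2.85 -0.24  1.65]
-> [0.662 0.052 0.03 ] total cm [ 1.11 -2.3   2.4 ] rows 1 each [ 1.11 -2.3   2.4 ]
```

```bash
python3 -m creep '[{"slide":[-2.95,-0.24,1.7],"angular":[0,0,0],"claw":-1},{"slide":[-2.95,-0.24,1.7],"angular":[0,0,0],"claw":-1},{"slide":[-2.95,-0.24,1.7],"angular":[0,0,0],"claw":-1},{"slide":[-2.95,-0.24,1.7],"angular":[0,0,0],"claw":-1},{"slide":[-2.95,-0.24,1.7],"angular":[0,0,0],"claw":-1},{"slide":[0,0,0],"angular":[0,0,0],"claw":-1}]'
python3 - <<'E'
from h import *
show(); go([wp('far',.07,.024)])
E
```

```text
t: 10.82
tcp_pos: [0.6925, 0.0494, 0.0155]
tool_rot: [0.345, 0.766, 0.217, -0.497]
force: [-2.3, -0.6, -2.3]
finger_gap: -0.001
gripper_force: 0.0
t 10.82 p [0.6925 0.0494 0.0155] z [-0.612  0.675 -0.413] y [ 0.745  0.668 -0.012] F [-2.3 -0.6 -2.3] q [-0.3   1.34  0.66  0.59  2.14 -0.98]
-> [0.662 0.052 0.024] total cm [ 1.65 -2.09  1.64] rows 1 each [ 1.65 -2.09  1.64]
```

```bash
python3 -m creep '[{"slide":[0.8,-1,0.8],"angular":[0,0,0],"claw":-1},{"slide":[0.8,-1,0.8],"angular":[0,0,0],"claw":-1},{"slide":[0,0,0],"angular":[0,0,0],"claw":-1}]'
python3 - <<'E'
from arc import *
show();turn(rot(132,65,40)); arc('far',[0,15,30,45,60,75,90],.066,.0034,-.010)
E
```

```text
t: 11.07
tcp_pos: [0.6673, 0.0506, 0.0343]
tool_rot: [0.344, 0.77, 0.218, -0.492]
force: [0.0, 0.7, 0.6]
finger_gap: -0.001
gripper_force: 0.0
t 11.07 p [0.6673 0.0506 0.0343] z [-0.607  0.674 -0.421] y [ 0.744  0.668 -0.002] F [0.  0.7 0.6] q [-0.3   1.28  0.79  0.56  2.08 -1.03]
turn rows 1 [ 0.0002 -0.002  -0.0023]
0 x 2 [ 0.47 -0.16  0.03] [0.662 0.052 0.042]
15 x 2 [ 0.8  -0.05 -0.31] [0.66  0.052 0.06 ]
30 x 2 [ 0.83 -0.2  -0.13] [0.654 0.053 0.076]
45 x 2 [ 0.8  -0.33  0.05] [0.644 0.054 0.09 ]
60 x 2 [ 0.71 -0.44  0.22] [0.631 0.056 0.101]
75 x 2 [ 0.57 -0.51  0.39] [0.616 0.057 0.108]
90 x 2 [ 0.4  -0.56  0.52] [0.599 0.06  0.111]
```

```bash
python3 -m creep '[{"slide":[-0.8,0,0.37],"angular":[0,0,0],"claw":-1},{"slide":[0,0,0],"angular":[0,0,0],"claw":-1},{"slide":[0.13,-0.26,0.28],"angular":[0,0,0],"claw":-1},{"slide":[0.13,-0.26,0.28],"angular":[0,0,0],"claw":-1},{"slide":[0,0,0],"angular":[0,0,0],"claw":-1}]'
python3 - <<'E'
from arc import *
show(); arc('far',[0,15,30,45,60,75,90],.064,.0034,-.010)
E
```

```text
t: 11.48
tcp_pos: [0.6597, 0.0517, 0.0227]
tool_rot: [0.344, 0.77, 0.219, -0.492]
force: [-0.0, -0.2, -0.5]
finger_gap: -0.0
gripper_force: 0.0
t 11.48 p [0.6597 0.0517 0.0227] z [-0.606  0.675 -0.421] y [ 0.744  0.668 -0.002] F [-0.  -0.2 -0.5] q [-0.31  1.28  0.81  0.55  2.06 -1.05]
0 x 2 [ 0.9   0.02 -0.41] [0.66  0.052 0.042]
15 x 2 [ 0.78 -0.05 -0.3 ] [0.658 0.052 0.059]
30 x 2 [ 0.8  -0.19 -0.13] [0.653 0.053 0.075]
45 x 2 [ 0.77 -0.32  0.04] [0.643 0.054 0.088]
60 x 2 [ 0.69 -0.42  0.22] [0.63  0.056 0.099]
75 x 2 [ 0.56 -0.5   0.37] [0.615 0.058 0.106]
90 x 2 [ 0.39 -0.54  0.5 ] [0.599 0.06  0.109]
```

```bash
python3 -m creep '[{"slide":[0.9,0.02,-0.41],"angular":[0,0,0],"claw":-1},{"slide":[0.9,0.02,-0.41],"angular":[0,0,0],"claw":-1},{"slide":[0.78,-0.05,-0.3],"angular":[0,0,0],"claw":-1},{"slide":[0.78,-0.05,-0.3],"angular":[0,0,0],"claw":-1},{"slide":[0.8,-0.19,-0.13],"angular":[0,0,0],"claw":-1},{"slide":[0.8,-0.19,-0.13],"angular":[0,0,0],"claw":-1}]'
python3 - <<'E'
from arc import *
show(); arc('far',[45,60,75,90],.064,.0034,-.010)
E
```

```text
t: 11.98
tcp_pos: [0.6532, 0.0529, 0.0754]
tool_rot: [0.344, 0.77, 0.219, -0.491]
force: [-0.1, 0.6, -6.2]
finger_gap: -0.002
gripper_force: 2.5
t 11.98 p [0.6532 0.0529 0.0754] z [-0.605  0.674 -0.423] y [ 0.745  0.667 -0.001] F [-0.1  0.6 -6.2] q [-0.31  1.2   0.87  0.55  2.08 -1.03]
45 x 2 [ 0.76 -0.34  0.07] [0.643 0.054 0.088]
60 x 2 [ 0.69 -0.42  0.21] [0.63  0.056 0.099]
75 x 2 [ 0.56 -0.5   0.37] [0.615 0.058 0.106]
90 x 2 [ 0.39 -0.54  0.5 ] [0.599 0.06  0.109]
```

```bash
python3 -m creep '[{"slide":[0.76,-0.34,0.06],"angular":[0,0,0],"claw":-1},{"slide":[0.76,-0.34,0.06],"angular":[0,0,0],"claw":-1},{"slide":[0.69,-0.42,0.21],"angular":[0,0,0],"claw":-1},{"slide":[0.69,-0.42,0.21],"angular":[0,0,0],"claw":-1},{"slide":[0.56,-0.5,0.37],"angular":[0,0,0],"claw":-1},{"slide":[0.56,-0.5,0.37],"angular":[0,0,0],"claw":-1},{"slide":[0.39,-0.54,0.5],"angular":[0,0,0],"claw":-1}]'
python3 -m creep '[{"slide":[0.1,-0.2,0.21],"angular":[0,0,0],"claw":-1},{"slide":[0.1,-0.2,0.21],"angular":[0,0,0],"claw":-1},{"slide":[0,0,0],"angular":[0,0,0],"claw":-1}]'
python3 - <<'E'
from arc import *
show(); arc('far',[90],.064,.0034,-.010,k=1)
E
```

```text
t: 12.57
tcp_pos: [0.6079, 0.0584, 0.109]
tool_rot: [0.344, 0.77, 0.22, -0.49]
force: [5.5, 0.7, -1.2]
finger_gap: 0.0
gripper_force: 2.9
t: 12.82
tcp_pos: [0.6013, 0.0592, 0.1095]
tool_rot: [0.344, 0.77, 0.22, -0.491]
force: [4.5, -0.4, 2.4]
finger_gap: 0.0
gripper_force: 2.1
t 12.82 p [0.6013 0.0592 0.1095] z [-0.605  0.676 -0.421] y [0.745 0.667 0.001] F [ 4.5 -0.4  2.4] q [-0.32  1.09  1.06  0.52  2.01 -1.1 ]
90 x 1 [ 0.03 -0.16  0.19] [0.599 0.06  0.109]
```

```bash
python3 -m creep '[{"slide":[0.06,-0.13,0.14],"angular":[0,0,0],"claw":-1},{"slide":[0,0,0],"angular":[0,0,0],"claw":-1}]'
python3 -m creep '[{"slide":[0.06,-0.13,0.14],"angular":[0,0,0],"claw":-1},{"slide":[0,0,0],"angular":[0,0,0],"claw":-1}]'
python3 -m creep '[{"slide":[0.06,-0.13,0.14],"angular":[0,0,0],"claw":-1},{"slide":[0,0,0],"angular":[0,0,0],"claw":-1}]'
```

```text
t: 12.98
tcp_pos: [0.5995, 0.0595, 0.1093]
tool_rot: [0.343, 0.77, 0.22, -0.491]
force: [4.9, -0.8, 2.1]
finger_gap: 0.002
gripper_force: 2.5
t: 13.15
tcp_pos: [0.5981, 0.0597, 0.1093]
tool_rot: [0.344, 0.77, 0.22, -0.491]
force: [6.9, -1.0, 4.0]
finger_gap: -0.001
gripper_force: 3.1
t: 13.32
tcp_pos: [0.5973, 0.0598, 0.1094]
tool_rot: [0.344, 0.77, 0.221, -0.489]
force: [8.9, -1.6, 4.2]
finger_gap: -0.002
gripper_force: 4.6
```

```bash
python3 -m creep '[{"slide":[0.08,-0.17,0.18],"angular":[0,0,0],"claw":-1},{"slide":[0,0,0],"angular":[0,0,0],"claw":-1}]'
python3 -m creep '[{"slide":[0.04,-0.08,0.08],"angular":[0,0,0],"claw":-1},{"slide":[0,0,0],"angular":[0,0,0],"claw":-1}]'
python3 - <<'E'
from arc import *
p,r,_=st(); show(); Rt=rot(132,.5,40); turn(Rt); q=p+toW(np.array([.03,0,.01]),[0,0,C[2]]); q2=q+[0,0,.09]; go([q,q2]);go([wp('far',0,.16)],Rt,q2)
E
```

```text
t: 13.48
tcp_pos: [0.5964, 0.0599, 0.1094]
tool_rot: [0.344, 0.771, 0.222, -0.487]
force: [12.6, -0.8, 3.9]
finger_gap: -0.003
gripper_force: 6.6
t: 13.65
tcp_pos: [0.5961, 0.0599, 0.1094]
tool_rot: [0.345, 0.772, 0.223, -0.486]
force: [15.7, -1.9, 4.3]
finger_gap: 0.001
gripper_force: 7.7
t 13.65 p [0.5961 0.0599 0.1094] z [-0.597  0.679 -0.428] y [0.748 0.663 0.009] F [15.7 -1.9  4.3] q [-0.32  1.08  1.09  0.52  1.99 -1.11]
turn rows 10 [ 0.0012 -0.1119 -0.0002]
-> [0.626 0.056 0.119] total cm [-0.08  1.99 -2.46] rows 1 each [-0.08  1.99 -2.46]
-> [0.626 0.056 0.209] total cm [ 8.13  0.08 -3.85] rows 3 each [ 2.71  0.03 -1.28]
-> [0.593 0.06  0.16 ] total cm [ 2.46 -2.17  4.96] rows 2 each [ 1.23 -1.08  2.48]
```

```bash
python3 -m creep '[{"slide":[0,1,-1.23],"angular":[0,0,0],"claw":-1},{"slide":[0,1,-1.23],"angular":[0,0,0],"claw":-1},{"slide":[2.71,0,-1.28],"angular":[0,0,0],"claw":-1},{"slide":[2.71,0,-1.28],"angular":[0,0,0],"claw":-1},{"slide":[2.71,0,-1.28],"angular":[0,0,0],"claw":-1},{"slide":[0,0,0],"angular":[0,-0.112,0],"claw":-1},{"slide":[0,0,0],"angular":[0,-0.112,0],"claw":-1},{"slide":[0,0,0],"angular":[0,-0.112,0],"claw":-1},{"slide":[0,0,0],"angular":[0,-0.112,0],"claw":-1},{"slide":[0,0,0],"angular":[0,-0.112,0],"claw":-1}]'
python3 -m creep '[{"slide":[0,0,0],"angular":[0,-0.112,0],"claw":-1},{"slide":[0,0,0],"angular":[0,-0.112,0],"claw":-1},{"slide":[0,0,0],"angular":[0,-0.112,0],"claw":-1},{"slide":[0,0,0],"angular":[0,-0.112,0],"claw":-1},{"slide":[0,0,0],"angular":[0,-0.112,0],"claw":-1},{"slide":[0,0,0],"angular":[0,0,0],"claw":-1}]'
python3 - <<'E'
from arc import *
show(); turn(rot(132,0.1,40)); go([wp('far',.001,.16),wp('far',0.001,.135)])
E
```

```text
t: 14.48
tcp_pos: [0.6204, 0.0563, 0.2085]
tool_rot: [0.391, 0.876, 0.114, -0.258]
force: [0.5, 0.3, -0.6]
finger_gap: 0.002
gripper_force: 0.0
t: 14.98
tcp_pos: [0.6165, 0.0601, 0.2083]
tool_rot: [0.406, 0.914, 0.001, -0.01]
force: [-1.8, 1.1, -0.2]
finger_gap: 0.003
gripper_force: 0.0
t 14.98 p [0.6165 0.0601 0.2083] z [-0.017  0.01  -1.   ] y [ 0.741  0.671 -0.006] F [-1.8  1.1 -0.2] q [-0.09  0.55  1.46  0.01  1.15 -0.83]
turn rows 1 [-0.0056 -0.017   0.0025]
-> [0.594 0.06  0.16 ] total cm [ 1.42 -1.63  4.87] rows 2 each [ 0.71 -0.82  2.43]
-> [0.594 0.06  0.135] total cm [-0.05  0.01  2.5 ] rows 1 each [-0.05  0.01  2.5 ]
```

```bash
python3 -m creep '[{"slide":[0.75,-0.85,2.4],"angular":[0,-0.017,0],"claw":-1},{"slide":[0.75,-0.85,2.4],"angular":[0,0,0],"claw":-1},{"slide":[0,0,1.2],"angular":[0,0,0],"claw":-1},{"slide":[0,0,0.9],"angular":[0,0,0],"claw":-1},{"slide":[0,0,0.3],"angular":[0,0,0],"claw":-1},{"slide":[0,0,0.3],"angular":[0,0,0],"claw":-1},{"slide":[0,0,0.2],"angular":[0,0,0],"claw":-1}]'
python3 -m creep '[{"slide":[0,0,0.2],"angular":[0,0,0],"claw":-1},{"slide":[0,0,0.2],"angular":[0,0,0],"claw":-1}]'
python3 -m creep '[{"slide":[0,0,0.2],"angular":[0,0,0],"claw":-1},{"slide":[0,0,0.1],"angular":[0,0,0],"claw":-1}]'
```

```text
t: 15.57
tcp_pos: [0.5996, 0.0563, 0.1308]
tool_rot: [0.408, 0.913, -0.001, 0.001]
force: [-0.5, -0.2, 5.6]
finger_gap: -0.004
gripper_force: 2.7
t: 15.73
tcp_pos: [0.5999, 0.0564, 0.1281]
tool_rot: [0.408, 0.913, -0.001, 0.002]
force: [-1.0, -0.6, 6.3]
finger_gap: 0.0
gripper_force: 2.9
t: 15.9
tcp_pos: [0.5999, 0.0564, 0.1253]
tool_rot: [0.408, 0.913, -0.001, 0.002]
force: [-0.4, -1.1, 5.3]
finger_gap: -0.001
gripper_force: 2.8
```

```bash
python3 -m creep '[{"slide":[0,0,0.2],"angular":[0,0,0],"claw":-1},{"slide":[0,0,0],"angular":[0,0,0],"claw":-1}]'
python3 -m creep '[{"slide":[0,0,0.15],"angular":[0,0,0],"claw":-1},{"slide":[0,0,0],"angular":[0,0,0],"claw":-1}]'
python3 -m creep '[{"slide":[0,0,0.15],"angular":[0,0,0],"claw":-1},{"slide":[0,0,0],"angular":[0,0,0],"claw":-1}]'
python3 -m creep '[{"slide":[0,0,0.12],"angular":[0,0,0],"claw":-1},{"slide":[0,0,0],"angular":[0,0,0],"claw":-1}]'
```

```text
t: 16.07
tcp_pos: [0.5999, 0.0564, 0.1232]
tool_rot: [0.408, 0.913, -0.001, 0.002]
force: [-1.1, -0.9, 4.8]
finger_gap: 0.0
gripper_force: 2.2
t: 16.23
tcp_pos: [0.6001, 0.0563, 0.1225]
tool_rot: [0.408, 0.913, -0.0, 0.002]
force: [-1.7, -0.8, 8.8]
finger_gap: 0.005
gripper_force: 4.3
t: 16.4
tcp_pos: [0.6005, 0.0563, 0.1221]
tool_rot: [0.408, 0.913, -0.0, 0.003]
force: [-2.3, -1.0, 14.1]
finger_gap: -0.001
gripper_force: 7.1
t: 16.57
tcp_pos: [0.6007, 0.0563, 0.1218]
tool_rot: [0.407, 0.913, -0.0, 0.003]
force: [-3.5, -0.7, 19.4]
finger_gap: -0.005
gripper_force: 9.3
```

```bash
python3 - <<'E'
from path import *
p,r,s=st(); show(); q00=r.as_matrix()[:,1]
for az,ya in((60,-30),(60,150)):
    print(az,ya); Rt=rot(az,68,ya); P=wp('right',.13,.2)
    U=p+[0,0,.12]
    q=chk(P,r,p0=U,n=2); q=chk(P,Rt,q,P,r,4); q=chk(wp('right',.066,.025),Rt,q,P,Rt,2); chk(wp('right',.006,.11),Rt,q,wp('right',.066,.03),Rt,2)
E
```

```text
t 16.57 p [0.6007 0.0563 0.1218] z [ 0.005 -0.003 -1.   ] y [0.744 0.668 0.002] F [-3.5 -0.7 19.4] q [-0.09  0.64  1.59 -0.    0.91 -0.82]
60 -30
0.5 [-0.28  0.45  1.62 -0.    1.07 -1.  ] 0.0 0.82
1.0 [-0.48  0.44  1.72 -0.    0.98 -1.21] 0.0 0.72
0.25 [-0.63  0.49  1.66  0.28  1.18 -1.22] 0.0 0.78
0.5 [-0.77  0.57  1.66  0.52  1.33 -1.17] 0.0 0.78
0.75 [-0.9   0.65  1.71  0.75  1.43 -1.11] 0.0 0.73
1.0 [-1.    0.75  1.82  0.97  1.49 -1.07] 0.0 0.62
0.5 [-0.96  0.92  1.86  1.03  1.36 -1.24] 0.0 0.58
1.0 [-0.92  1.1   1.86  1.12  1.26 -1.4 ] 0.0 0.58
0.5 [-0.87  1.01  1.93  1.15  1.27 -1.37] 0.0 0.51
1.0 [-0.82  0.92  1.98  1.19  1.27 -1.33] 0.0 0.46
60 150
0.5 [-0.28  0.45  1.62 -0.    1.07 -1.  ] 0.0 0.82
1.0 [-0.48  0.44  1.72 -0.    0.98 -1.21] 0.0 0.72
0.25 [-0.64  0.37  1.92  0.44  0.7  -2.1 ] 0.0 0.52
0.5 [-0.78  0.4   1.95  0.77  0.82 -2.85] 0.139 0.0
0.75 [-0.74  0.43  1.79  0.62  1.04 -2.85] 0.57 0.0
1.0 [-0.67  0.47  1.66  0.53  1.2  -2.85] 1.02 0.0
0.5 [-0.55  0.57  1.75  0.46  0.93 -2.85] 1.066 0.0
1.0 [-0.43  0.71  1.79  0.4   0.69 -2.85] 1.1 0.0
0.5 [-0.4   0.62  1.81  0.45  0.74 -2.85] 1.051 0.0
1.0 [-0.37  0.54  1.83  0.5   0.77 -2.85] 0.999 0.0
```

```bash
python3 - <<'E'
from h import *
Rt=rot(65,68,-25); turn(Rt); p,r,s=st(); P=wp('right',.13,.2)
go([p+[0,0,.1],P])
E
```

```text
turn rows 14 [-0.0489  0.0747  0.0732]
-> [0.601 0.056 0.222] total cm [ -0.06   0.02 -10.  ] rows 3 each [-0.02  0.01 -3.33]
-> [ 0.508 -0.141  0.2  ] total cm [ -8.43 -20.09   2.19] rows 6 each [-1.41 -3.35  0.36]
```

```bash
python3 -m creep '[{"slide":[0,0,-3.3],"angular":[0,0,0],"claw":-1},{"slide":[0,0,-3.3],"angular":[0,0,0],"claw":-1},{"slide":[0,0,-3.3],"angular":[0,0,0],"claw":-1},{"slide":[-1.41,-3.35,0.36],"angular":[0,0,0],"claw":-1},{"slide":[-1.41,-3.35,0.36],"angular":[0,0,0],"claw":-1},{"slide":[-1.41,-3.35,0.36],"angular":[0,0,0],"claw":-1},{"slide":[-1.41,-3.35,0.36],"angular":[0,0,0],"claw":-1},{"slide":[-1.41,-3.35,0.36],"angular":[0,0,0],"claw":-1},{"slide":[-1.41,-3.35,0.36],"angular":[0,0,0],"claw":-1}]'
python3 -m creep '[{"slide":[0,0,0],"angular":[-0.049,0.075,0.073],"claw":-1},{"slide":[0,0,0],"angular":[-0.049,0.075,0.073],"claw":-1},{"slide":[0,0,0],"angular":[-0.049,0.075,0.073],"claw":-1},{"slide":[0,0,0],"angular":[-0.049,0.075,0.073],"claw":-1},{"slide":[0,0,0],"angular":[-0.049,0.075,0.073],"claw":-1},{"slide":[0,0,0],"angular":[-0.049,0.075,0.073],"claw":-1},{"slide":[0,0,0],"angular":[-0.049,0.075,0.073],"claw":-1},{"slide":[0,0,0],"angular":[-0.049,0.075,0.073],"claw":-1},{"slide":[0,0,0],"angular":[-0.049,0.075,0.073],"claw":-1},{"slide":[0,0,0],"angular":[-0.049,0.075,0.073],"claw":-1}]'
python3 -m creep '[{"slide":[0,0,0],"angular":[-0.049,0.075,0.073],"claw":-1},{"slide":[0,0,0],"angular":[-0.049,0.075,0.073],"claw":-1},{"slide":[0,0,0],"angular":[-0.049,0.075,0.073],"claw":-1},{"slide":[0,0,0],"angular":[-0.049,0.075,0.073],"claw":-1},{"slide":[0,0,0],"angular":[0,0,0],"claw":-1}]'
python3 - <<'E'
from h import *
show(); turn(rot(65,68,-25)); go([wp('right',.11,.026),wp('right',.066,.024)])
cv2.imwrite("pics/b.png",cv2.resize(viewer.snapshot("scene")[100:250,200:400],None,fx=3,fy=3))
E
```

```text
t: 17.32
tcp_pos: [0.5051, -0.1418, 0.1959]
tool_rot: [0.407, 0.913, -0.001, 0.001]
force: [0.2, -1.4, 0.4]
finger_gap: 0.003
gripper_force: 0.0
t: 18.15
tcp_pos: [0.5065, -0.1417, 0.1959]
tool_rot: [0.657, 0.623, 0.357, -0.228]
force: [-0.1, -0.3, -0.3]
finger_gap: 0.0
gripper_force: 0.0
t: 18.57
tcp_pos: [0.5043, -0.1411, 0.1936]
tool_rot: [0.7, 0.441, 0.472, -0.305]
force: [-0.6, 0.2, -1.1]
finger_gap: -0.004
gripper_force: 0.0
t 18.57 p [ 0.5043 -0.1411  0.1936] z [ 0.391  0.843 -0.37 ] y [ 0.905 -0.425 -0.01 ] F [-0.6  0.2 -1.1] q [-0.99  0.78  1.76  0.91  1.54 -1.06]
turn rows 1 [-0.0015 -0.0053 -0.0102]
-> [ 0.51  -0.121  0.026] total cm [-14.8   -0.17   8.13] rows 5 each [-2.96 -0.03  1.63]
-> [ 0.516 -0.077  0.024] total cm [ 1.35 -1.36  3.97] rows 2 each [ 0.67 -0.68  1.98]
```

View pics/b.png

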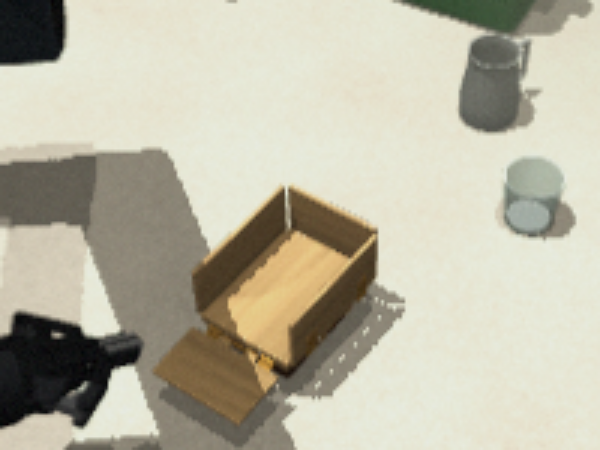

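The left wall (333,222) and far wall (333,300) stand with their tops level with the fixed wall. The right board is still down at (215,375), with the tool to its left.

```bash
python3 -m creep '[{"slide":[-2.9,-0.03,1.6],"angular":[0,0,0],"claw":-1},{"slide":[-2.9,-0.03,1.6],"angular":[0,0,0],"claw":-1},{"slide":[-2.9,-0.03,1.6],"angular":[0,0,0],"claw":-1},{"slide":[-2.9,-0.03,1.6],"angular":[0,0,0],"claw":-1},{"slide":[-2.4,-0.03,1.4],"angular":[0,0,0],"claw":-1},{"slide":[0,0,0],"angular":[0,0,0],"claw":-1},{"slide":[0,0,0],"angular":[0,0,0],"claw":-1}]'
python3 - <<'E'
from h import *
show(); go([wp('right',.1,.022),wp('right',.068,.022)])
E
```

```text
t: 19.2
tcp_pos: [0.5126, -0.1206, 0.0364]
tool_rot: [0.698, 0.445, 0.471, -0.303]
force: [0.2, 0.3, -0.5]
finger_gap: -0.005
gripper_force: 0.0
t 19.2 p [ 0.5126 -0.1206  0.0364] z [ 0.388  0.843 -0.372] y [ 0.908 -0.419 -0.004] F [ 0.2  0.3 -0.5] q [-0.96  1.07  1.75  0.96  1.36 -1.28]
-> [ 0.511 -0.111  0.022] total cm [-1.03 -0.51  1.3 ] rows 1 each [-1.03 -0.51  1.3 ]
-> [ 0.515 -0.079  0.022] total cm [ 1.13 -0.97  2.83] rows 1 each [ 1.13 -0.97  2.83]
```

```bash
python3 -m creep '[{"slide":[-0.6,-0.25,0.65],"angular":[0,0,0],"claw":-1},{"slide":[-0.6,-0.25,0.65],"angular":[0,0,0],"claw":-1},{"slide":[0,0,0],"angular":[0,0,0],"claw":-1},{"slide":[0.37,-0.32,0.94],"angular":[0,0,0],"claw":-1},{"slide":[0.37,-0.32,0.94],"angular":[0,0,0],"claw":-1},{"slide":[0.37,-0.32,0.94],"angular":[0,0,0],"claw":-1},{"slide":[0,0,0],"angular":[0,0,0],"claw":-1}]'
python3 - <<'E'
from arc import *
show(); arc('right',[0,15,30,45,60,75,90],.064,.0038,-.0102)
E
```

```text
t: 19.78
tcp_pos: [0.5138, -0.077, 0.0211]
tool_rot: [0.698, 0.445, 0.471, -0.305]
force: [0.2, -0.4, 0.2]
finger_gap: -0.001
gripper_force: 0.0
t 19.78 p [ 0.5138 -0.077   0.0211] z [ 0.386  0.845 -0.371] y [ 0.908 -0.419 -0.008] F [ 0.2 -0.4  0.2] q [-0.9   1.1   1.8   1.03  1.3  -1.35]
0 x 2 [ 0.97  0.1  -0.45] [ 0.515 -0.079  0.042]
15 x 2 [ 0.8  -0.03 -0.24] [ 0.515 -0.077  0.059]
30 x 2 [ 0.83 -0.09 -0.03] [ 0.516 -0.072  0.075]
45 x 2 [ 0.8  -0.15  0.17] [ 0.517 -0.062  0.088]
60 x 2 [ 0.72 -0.2   0.37] [ 0.519 -0.049  0.099]
75 x 2 [ 0.59 -0.23  0.54] [ 0.521 -0.034  0.106]
90 x 2 [ 0.42 -0.25  0.68] [ 0.523 -0.018  0.109]
```

```bash
python3 -m creep '[{"slide":[0.97,0.1,-0.45],"angular":[0,0,0],"claw":-1},{"slide":[0.97,0.1,-0.45],"angular":[0,0,0],"claw":-1},{"slide":[0.8,-0.03,-0.24],"angular":[0,0,0],"claw":-1},{"slide":[0.8,-0.03,-0.24],"angular":[0,0,0],"claw":-1},{"slide":[0.83,-0.09,-0.03],"angular":[0,0,0],"claw":-1},{"slide":[0.83,-0.09,-0.03],"angular":[0,0,0],"claw":-1}]'
python3 - <<'E'
from arc import *
show(); arc('right',[45,60,75,90],.064,.0038,-.0102)
E
```

```text
t: 20.28
tcp_pos: [0.5174, -0.0759, 0.0742]
tool_rot: [0.7, 0.445, 0.471, -0.302]
force: [-0.9, -1.3, -4.7]
finger_gap: 0.002
gripper_force: 2.6
t 20.28 p [ 0.5174 -0.0759  0.0742] z [ 0.391  0.841 -0.374] y [ 0.906 -0.422 -0.003] F [-0.9 -1.3 -4.7] q [-0.9   1.    1.83  1.02  1.34 -1.28]
45 x 2 [ 0.89 -0.3   0.32] [ 0.517 -0.062  0.088]
60 x 2 [ 0.72 -0.2   0.37] [ 0.519 -0.049  0.099]
75 x 2 [ 0.59 -0.23  0.54] [ 0.521 -0.034  0.106]
90 x 2 [ 0.42 -0.25  0.67] [ 0.523 -0.018  0.109]
```

```bash
python3 -m creep '[{"slide":[0.86,-0.26,0.28],"angular":[0,0,0],"claw":-1},{"slide":[0.86,-0.26,0.28],"angular":[0,0,0],"claw":-1},{"slide":[0.72,-0.2,0.37],"angular":[0,0,0],"claw":-1},{"slide":[0.72,-0.2,0.37],"angular":[0,0,0],"claw":-1},{"slide":[0.59,-0.23,0.54],"angular":[0,0,0],"claw":-1},{"slide":[0.59,-0.23,0.54],"angular":[0,0,0],"claw":-1},{"slide":[0.42,-0.25,0.67],"angular":[0,0,0],"claw":-1}]'
python3 - <<'E'
from arc import *
show(); arc('right',[90],.064,.0038,-.0102,k=1)
E
```

```text
t: 20.87
tcp_pos: [0.5232, -0.0273, 0.1087]
tool_rot: [0.699, 0.444, 0.473, -0.301]
force: [-1.7, -6.8, 2.4]
finger_gap: -0.003
gripper_force: 3.0
t 20.87 p [ 0.5232 -0.0273  0.1087] z [ 0.394  0.841 -0.37 ] y [ 0.905 -0.424 -0.002] F [-1.7 -6.8  2.4] q [-0.83  0.93  1.91  1.09  1.32 -1.28]
90 x 1 [ 0.32 -0.43  0.77] [ 0.523 -0.018  0.109]
```

```bash
python3 -m creep '[{"slide":[0.1,-0.09,0.27],"angular":[0,0,0],"claw":-1},{"slide":[0.1,-0.09,0.27],"angular":[0,0,0],"claw":-1},{"slide":[0,0,0],"angular":[0,0,0],"claw":-1}]'
python3 -m creep '[{"slide":[0.07,-0.06,0.18],"angular":[0,0,0],"claw":-1},{"slide":[0,0,0],"angular":[0,0,0],"claw":-1}]'
python3 -m creep '[{"slide":[0.07,-0.06,0.18],"angular":[0,0,0],"claw":-1},{"slide":[0,0,0],"angular":[0,0,0],"claw":-1}]'
```

```text
t: 21.12
tcp_pos: [0.5236, -0.0204, 0.1086]
tool_rot: [0.698, 0.444, 0.473, -0.303]
force: [0.7, -4.0, 2.0]
finger_gap: 0.004
gripper_force: 2.0
t: 21.28
tcp_pos: [0.5238, -0.0187, 0.1083]
tool_rot: [0.698, 0.444, 0.473, -0.303]
force: [-0.7, -4.4, 3.8]
finger_gap: -0.002
gripper_force: 2.5
t: 21.45
tcp_pos: [0.5241, -0.0169, 0.1083]
tool_rot: [0.699, 0.443, 0.473, -0.303]
force: [-0.8, -6.3, 3.9]
finger_gap: 0.001
gripper_force: 3.2
```

```bash
python3 -m creep '[{"slide":[0.07,-0.06,0.18],"angular":[0,0,0],"claw":-1},{"slide":[0,0,0],"angular":[0,0,0],"claw":-1}]'
python3 -m creep '[{"slide":[0.07,-0.06,0.18],"angular":[0,0,0],"claw":-1},{"slide":[0,0,0],"angular":[0,0,0],"claw":-1}]'
python3 -m creep '[{"slide":[0.03,-0.03,0.1],"angular":[0,0,0],"claw":-1},{"slide":[0,0,0],"angular":[0,0,0],"claw":-1}]'
python3 - <<'E'
from arc import *
p,r,_=st(); show(); Rt=rot(65,.1,-25); turn(Rt); q=p+toW(np.array([0,-.03,.01]),[0,0,C[2]]); q2=q+[0,0,.09]; go([q,q2])
E
```

```text
t: 21.62
tcp_pos: [0.5246, -0.0159, 0.1082]
tool_rot: [0.699, 0.444, 0.473, -0.302]
force: [-3.5, -11.1, 5.6]
finger_gap: 0.0
gripper_force: 5.6
t: 21.78
tcp_pos: [0.5251, -0.015, 0.1077]
tool_rot: [0.699, 0.444, 0.473, -0.301]
force: [-6.6, -15.3, 6.0]
finger_gap: 0.002
gripper_force: 7.9
t: 21.95
tcp_pos: [0.5254, -0.0146, 0.1074]
tool_rot: [0.699, 0.444, 0.473, -0.3]
force: [-7.2, -17.9, 6.0]
finger_gap: -0.002
gripper_force: 9.2
t 21.95 p [ 0.5254 -0.0146  0.1074] z [ 0.395  0.84  -0.373] y [ 0.905 -0.425 -0.   ] F [ -7.2 -17.9   6. ] q [-0.8   0.93  1.92  1.12  1.3  -1.29]
turn rows 10 [ 0.0002 -0.1187 -0.0003]
-> [ 0.522 -0.044  0.117] total cm [-0.14  0.93 -3.02] rows 1 each [-0.14  0.93 -3.02]
-> [ 0.522 -0.044  0.207] total cm [ 8.35 -0.   -3.36] rows 3 each [ 2.78 -0.   -1.12]
```

```bash
python3 -m creep '[{"slide":[-0.07,0.46,-1.5],"angular":[0,0,0],"claw":-1},{"slide":[-0.07,0.46,-1.5],"angular":[0,0,0],"claw":-1},{"slide":[2.8,0,-1.12],"angular":[0,0,0],"claw":-1},{"slide":[2.8,0,-1.12],"angular":[0,0,0],"claw":-1},{"slide":[2.8,0,-1.12],"angular":[0,0,0],"claw":-1},{"slide":[0,0,0],"angular":[0,-0.119,0],"claw":-1},{"slide":[0,0,0],"angular":[0,-0.119,0],"claw":-1},{"slide":[0,0,0],"angular":[0,-0.119,0],"claw":-1},{"slide":[0,0,0],"angular":[0,-0.119,0],"claw":-1},{"slide":[0,0,0],"angular":[0,-0.119,0],"claw":-1}]'
python3 -m creep '[{"slide":[0,0,0],"angular":[0,-0.119,0],"claw":-1},{"slide":[0,0,0],"angular":[0,-0.119,0],"claw":-1},{"slide":[0,0,0],"angular":[0,-0.119,0],"claw":-1},{"slide":[0,0,0],"angular":[0,-0.119,0],"claw":-1},{"slide":[0,0,0],"angular":[0,-0.119,0],"claw":-1},{"slide":[0,0,0],"angular":[0,0,0],"claw":-1}]'
python3 - <<'E'
from arc import *
show(); turn(rot(65,0.1,-25)); go([wp('right',.001,.16),wp('right',0.001,.135)])
E
```

```text
t: 22.78
tcp_pos: [0.5197, -0.0402, 0.2079]
tool_rot: [0.807, 0.514, 0.244, -0.159]
force: [-0.9, 0.4, -0.2]
finger_gap: 0.001
gripper_force: 0.0
t: 23.28
tcp_pos: [0.5204, -0.037, 0.2074]
tool_rot: [0.841, 0.541, -0.003, -0.002]
force: [-0.2, -0.4, 0.8]
finger_gap: -0.0
gripper_force: 0.0
t 23.28 p [ 0.5204 -0.037   0.2074] z [-0.007 -0.    -1.   ] y [ 0.909 -0.416 -0.006] F [-0.2 -0.4  0.8] q [-0.28  0.42  1.71 -0.    1.01  0.15]
turn rows 1 [-0.0059  0.0047  0.0077]
-> [ 0.524 -0.013  0.16 ] total cm [ 2.35 -0.7   4.74] rows 2 each [ 1.18 -0.35  2.37]
-> [ 0.524 -0.013  0.135] total cm [0.01 0.01 2.5 ] rows 1 each [0.01 0.01 2.5 ]
```

```bash
python3 -m creep '[{"slide":[1.18,-0.35,2.4],"angular":[0,0,0],"claw":-1},{"slide":[1.18,-0.35,2.4],"angular":[0,0,0],"claw":-1},{"slide":[0,0,1.2],"angular":[0,0,0],"claw":-1},{"slide":[0,0,0.9],"angular":[0,0,0],"claw":-1},{"slide":[0,0,0.3],"angular":[0,0,0],"claw":-1},{"slide":[0,0,0.3],"angular":[0,0,0],"claw":-1},{"slide":[0,0,0.2],"angular":[0,0,0],"claw":-1}]'
python3 -m creep '[{"slide":[0,0,0.2],"angular":[0,0,0],"claw":-1},{"slide":[0,0,0.2],"angular":[0,0,0],"claw":-1}]'
python3 -m creep '[{"slide":[0,0,0.2],"angular":[0,0,0],"claw":-1},{"slide":[0,0,0.1],"angular":[0,0,0],"claw":-1}]'
python3 -m creep '[{"slide":[0,0,0.2],"angular":[0,0,0],"claw":-1},{"slide":[0,0,0],"angular":[0,0,0],"claw":-1}]'
```

```text
t: 23.87
tcp_pos: [0.524, -0.0171, 0.1299]
tool_rot: [0.843, 0.537, -0.001, -0.002]
force: [-0.3, 0.5, 5.2]
finger_gap: 0.003
gripper_force: 2.9
t: 24.03
tcp_pos: [0.5243, -0.0171, 0.1269]
tool_rot: [0.843, 0.538, -0.001, -0.001]
force: [-2.2, -0.6, 5.8]
finger_gap: -0.001
gripper_force: 2.9
t: 24.2
tcp_pos: [0.5243, -0.0171, 0.1239]
tool_rot: [0.843, 0.538, -0.001, -0.001]
force: [-1.9, -0.4, 6.3]
finger_gap: 0.002
gripper_force: 2.8
t: 24.37
tcp_pos: [0.5246, -0.0172, 0.1228]
tool_rot: [0.843, 0.538, -0.001, -0.001]
force: [-2.9, -0.1, 10.1]
finger_gap: -0.001
gripper_force: 5.2
```

```bash
python3 -m creep '[{"slide":[0,0,0.15],"angular":[0,0,0],"claw":-1},{"slide":[0,0,0],"angular":[0,0,0],"claw":-1}]'
python3 -m creep '[{"slide":[0,0,0.12],"angular":[0,0,0],"claw":-1},{"slide":[0,0,0],"angular":[0,0,0],"claw":-1}]'
python3 -m creep '[{"slide":[0,0,-1.5],"angular":[0,0,0],"claw":-1},{"slide":[0,0,-3.5],"angular":[0,0,0],"claw":-1},{"slide":[0,0,-3.5],"angular":[0,0,0],"claw":-1},{"slide":[-3,0,-3],"angular":[0,0,0],"claw":-1},{"slide":[-4,0,0],"angular":[0,0,0],"claw":-1},{"slide":[-4,0,0],"angular":[0,0,0],"claw":-1},{"slide":[-4,0,0],"angular":[0,0,0],"claw":-1},{"slide":[-4,0,0],"angular":[0,0,0],"claw":-1},{"slide":[0,0,0],"angular":[0,0,0],"claw":-1}]'
python3 - <<'E'
from h import *
s=viewer.snapshot("scene");t=viewer.snapshot("top")
a=cv2.resize(s[130:230,220:350],(780,600),interpolation=cv2.INTER_CUBIC);cv2.imwrite("pics/c.png",a)
cv2.imwrite("pics/d.png",cv2.resize(t[140:280,110:510],(800,280),interpolation=cv2.INTER_CUBIC))
# predicted top-edge corners at z=.123, scene pixels in crop
for w in W:
    L=W[w][2]; print(w,((proj("scene",[toW(board(w,.068,k*L,0,np.pi/2),C) for k in(1,-1)])-[220,130])*6).round())
E
```

```text
t: 24.53
tcp_pos: [0.5251, -0.0172, 0.1225]
tool_rot: [0.843, 0.538, -0.0, -0.0]
force: [-3.8, 0.3, 17.8]
finger_gap: 0.006
gripper_force: 9.3
t: 24.7
tcp_pos: [0.5255, -0.0173, 0.1223]
tool_rot: [0.843, 0.538, 0.0, 0.0]
force: [-5.8, -0.7, 25.1]
finger_gap: -0.001
gripper_force: 12.5
t: 25.45
tcp_pos: [0.443, -0.195, 0.2336]
tool_rot: [0.845, 0.535, -0.002, 0.0]
force: [0.2, -0.3, -0.4]
finger_gap: 0.001
gripper_force: 0.0
left [[459. 185.]
 [635. 274.]]
far [[633. 286.]
 [463. 469.]]
right [[447. 475.]
 [267. 373.]]
```

View pics/c.png

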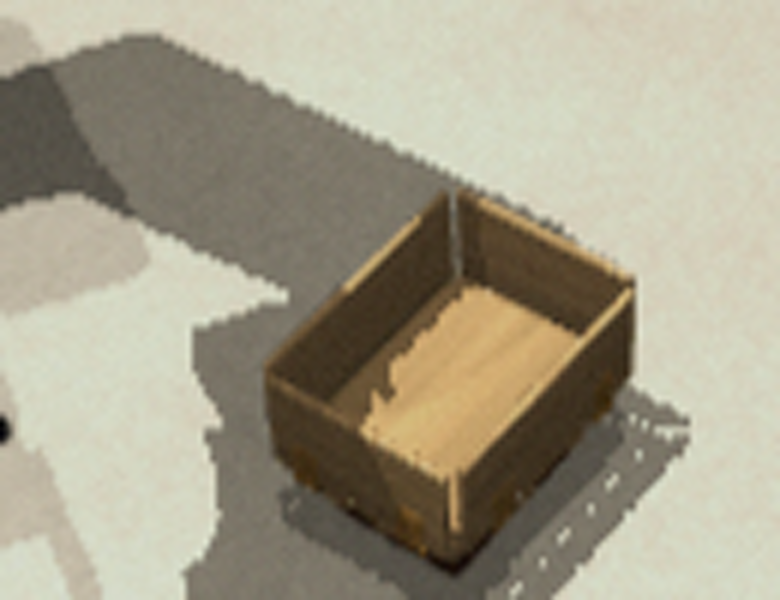

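View pics/d.png

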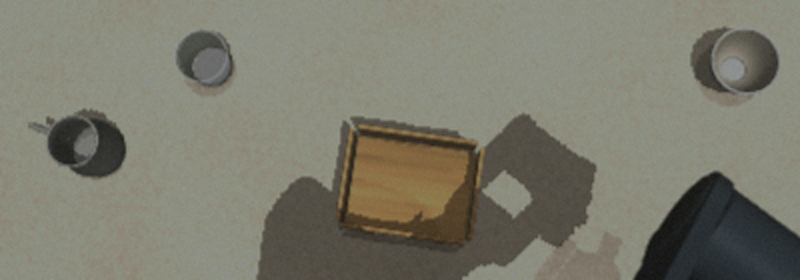

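The crate is closed. The wall-top corners at (460,190), (633,278), (460,472) and (268,375) lie within about 1 px of the prediction for locked walls. The bowl, pitcher and glass are where they were, and the robot is clear, so I'll hand in.

```bash
python3 -c "
from station import ticket
print(ticket.sign_off())"
```

```text
the job is handed in; nothing more can be done
None
```

The crate is set up and handed in at about 25 s: all three walls were swung up to their stops, then pressed down until they bottomed level with the fixed wall, and the bowl, pitcher and glass did not move.

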